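# Load a specimen dish on the microscope's slide stage

### The arm

A 7-joint arm with a two-finger parallel gripper is mounted at the origin on the work surface. World frame = base frame: x ahead of the robot, y to its left, z up, the work surface at z = 0. Lengths are in m, angles in rad, forces in N, time in s.
With the tool pointing down it reaches from about 0.425 to 0.875 m from the base axis. Payload 4.7 kg.
Tool frame: the origin (TCP) lies on the centre line of the jaws, within the pads' length; the fingertips stand 14 mm ahead of it and the grasp point (between the pads) lies 5 mm behind it; z points along the fingers, y is the line along which they close (so a half turn about z gives the same grasp; the last joint's range is limited). The gripper opens to 87 mm and grips with 3 to 60 N. Pads are 19 mm wide; open, the fingers measure 117 mm over their backs; the gripper's body (75 mm by 190 mm) begins 51 mm behind the grasp point.
Start: joints at [1.296, 0.321, -0.07, 1.45, 0.023, 1.371, -0.057], TCP at [0.185, -0.623, 0.237] pointing down, gripper open.
Joint ranges: [-2.86, 2.86], [-0.3, 2.09], [-1.38, 1.24], [0.06, 2.45], [-1.56, 4.7], [0.09, 2.05], [-2.69, 2.69]. Speed limits (rad/s): [2.57, 2.57, 3.14, 3.14, 3.14, 3.14, 3.14].

### API

Orientations are given as a rotation vector (axis times angle).
In Python, from bench import ctrl gives the robot as it stands.
- The arm moves only by the tool send_rows, never from a script. Its argument "steps" is a list of rows, each an object of numbers: "tx", "ty", "tz": the shift along the tool's x, y, z in units of 60 mm (1.0 is 60 mm); "turn": the turn about the tool's z in units of 8 degrees (1.0 is 8 degrees); "grip": the opening, from 0 (shut) to 1 (fully open). A call has 1 to 12 rows; each row shifts and turns the commanded pose from where the row before left it, along the tool's axes as they then stand; what a row does not reach is not made up. A row lasts 1/8 s, in which the tool goes at most 62.5 mm and 10.7 degrees, less where a joint would pass 70% of its speed; a pose out of reach is approached as far as the arm can. A call is refused whole if a number of a shift passes 1 or a number of a turn 1, either way. A call with a gripper value outside its range is refused whole. The fingers move at their own pace and stop on an object; "newtons" is the grip in N (left out, the last holds). Time passes only in rows, so rows that do not move let the fingers close. It gives the time, the measured TCP pose, the force, the opening and the grip force at its end, in the units of the state.
- ctrl.get_state(): the state, without advancing time (a new reading comes with each control period).
- ctrl.get_image(name): name is "scene" or "top"; returns a dict with "pixels" (420x560x3 uint8, red, green, blue), "K" (3x3 intrinsics, pixels), "dist" ([k1, k2, p1, p2, k3] as OpenCV has them; the pictures are not rectified), "cam_to_world" (4x4, takes a point from camera to world coordinates). Camera axes: x right, y down, z forward; pixel columns grow to the right and rows downward; lengths in m; the calibration is good to about 2 mm. A picture is of the moment at which its call begins. There is no depth.
- ctrl.close_job(): hands the job in; it is judged then, once.
The state is a dict: "time": time; "joint_positions": joint angles; "qd": joint speeds; "joint_torque": joint torques, N m; "position": TCP position; "tool_rot": TCP orientation; "ft_force": force on the tool from outside, world axes, zero at the start; "torque": the same for the moment, N m; "grip_width": opening from 0.0 (shut) to 1.0 (fully open); "grip_force": force on a finger pad.
Only numpy, scipy, OpenCV 4.12 (cv2) and the standard library are available. Lean on these libraries where they do the work, as an engineer would, in place of code of your own. Each camera call takes 0.05 s, during which the arm holds its last target. There are 200 camera calls.

### The job

Load the microscope: by its upright grip post, pull the slide stage all the way out to its front stop, set the small lidded dish with the beetle down upright and centred on the stage's round disc, then gently push the stage back under the lens until it is fully home against its rear stop, and let go. Set the dish down rather than dropping it, do not bump the microscope head, and leave the other things on the bench where they are.

Things in the scene. Friction and masses are not known exactly. Their poses are not given: they have to be found in the camera images.
- stage_slide (a joint): Position of the slide stage's carriage in m: 0 = fully home under the lens, against the rear stop; it grows as the carriage is pulled out towards the front of the microscope; 0.13 = front stop. Hard stops at both ends, no spring or detent; about 2.5 N of friction plus light damping (6 N per m/s), so it stays where it is left.
- stage_disc (a point): Centre of the round white disc (76 mm diameter, flush) in the top face of the carriage's dark plate (90 x 90 mm, 10 mm thick); 58 mm above the bench. Moves with the carriage. Its x axis points to the back of the microscope (the direction in which the carriage is pushed home), y to the left, z up.
- grip_post (a point): On the axis of the carriage's upright grip post, 78 mm above the bench. The post: round metal, 16 mm diameter, 58 to 94 mm above the bench, 75 mm in front of the disc's centre, on a tongue 20 mm wide, 8 mm thick, reaching 90 mm before that centre. Axes as stage_disc. Near home the head hangs over it: lean the tool back to the front of the stand, 30 to 45 degrees, and pinch from left and right.
- dish: Small closed round dish with a lid, clear, a cork floor and one dark beetle inside: 62 mm diameter, 20 mm high, about 60 g. Origin: centre of its underside; z up. Stands on the bench.
- scope: Microscope stand, fixed. Origin on the bench below the lens; x to its back, y to its left. White base 210 mm wide, 22 high, from 166 mm before to 160 mm behind the origin; pole 25 mm diameter, 367 high, 132 mm behind. On it slide rods (tops 42 mm above the bench) between end blocks 92 mm wide, tops 46 mm above the bench, 152 to 164 mm before and 22 to 34 mm behind the origin.
- scope_head: Microscope head, fixed on the pole; origin and axes as scope. Black lens 64 mm diameter, underside 165 mm above the bench; white housing 104 mm wide from 187 mm up, reaching 84 mm in front of the lens axis; two eyepiece tubes 62 mm apart rise at 45 degrees to the front, ending about 125 mm in front of the axis, 360 mm above the bench. Not to be bumped.
- seed_dish: Bystander: larger round dish of seeds, 100 mm diameter, 20 mm high. Origin: centre of its underside.
- wash_bottle: Bystander: white plastic bottle, 58 mm diameter, 155 mm high. Origin: centre of its underside.
- bean_jar: Bystander: glass jar with a red lid, 90 mm diameter, 144 mm high. Origin: centre of its underside.
- forceps: Bystander: steel forceps lying flat, 137 mm long, 5 mm high. Origin: near its middle, underside.
Not all that is in view belongs to the job. Leave any green or pink look-alike of the dish alone.

How it is judged:
By the outcome, as a careful person would: the job done as asked, in the order asked, and still so for the second after the job is handed in, with the robot touching nothing.
It also fails if it takes over 72 s, if anything falls off the work surface, if the arm or the gripper's body presses on something with over 40 N, if the wrist force passes 120 N, or if a joint passes its speed limit or range.

## Working session

There is one attempt and no reset: what is moved stays moved. The work goes in short steps, Python scripts to look and compute and a tool call to move; the robot and the scene stay as the last step left them, time stands still between calls to the robot, and variables do not carry over. Pictures are saved under pics/ and viewed, at most 10 in all, crops included, and the job is handed in when it is done.

Besides the shell and the picture viewer there is one more tool, called after ">>>" as a command line: name --argument value ..., lists and objects as JSON in quotes. send_rows: Moves the arm, as the interface text tells. Its arguments: {"type":"object","properties":{"steps":{"type":"array"},"newtons":{"type":"number"}},"required":["steps"]}

```bash
mkdir -p pics; ls
python3 - <<'E'
from bench import ctrl
import cv2,numpy as np
for n in("scene","top"):
    d=ctrl.get_image(n); cv2.imwrite(f"pics/{n}0.png",d["pixels"][:,:,::-1]); print(n,d["K"],d["dist"],np.round(d["cam_to_world"],4))
print(ctrl.get_state())
E
```

```text
pics
scene [[405.06546032   0.         275.52042693]
 [  0.         405.06546032 207.45171415]
 [  0.           0.           1.        ]] [0.00535123 0.         0.         0.         0.        ] [[ 0.8506  0.397  -0.3448  0.9801]
 [ 0.5257 -0.6251  0.577  -0.7838]
 [ 0.0135 -0.672  -0.7404  1.0999]
 [ 0.      0.      0.      1.    ]]
top [[385.86652189   0.         281.82846982]
 [  0.         385.86652189 214.2723488 ]
 [  0.           0.           1.        ]] [0.00893255 0.         0.         0.         0.        ] [[-0.0239 -0.9823  0.1858  0.3173]
 [-0.9993  0.0291  0.0252 -0.0077]
 [-0.0302 -0.185  -0.9823  1.0925]
 [ 0.      0.      0.      1.    ]]
{'time': 0.1, 'joint_positions': array([ 1.29608356,  0.32172613, -0.07007004,  1.45153122,  0.02262463,
        1.37080317, -0.05688135]), 'qd': array([ 0.00105732, -0.00248022, -0.00047949, -0.00300559,  0.00048066,
        0.00026807,  0.00079197]), 'joint_torque': array([ 1.81362993e-04, -4.92572093e+01, -4.05614907e-01, -3.13399315e+01,
       -6.41347608e-02,  3.95116908e-02,  5.51747883e-05]), 'position': array([ 0.18493558, -0.62265389,  0.23559647]), 'tool_rot': array([-3.10725977e+00, -4.51912092e-01,  5.67601906e-04]), 'ft_force': array([-0.15970653,  0.00979818,  0.3109622 ]), 'torque': array([ 0.02668875,  0.00373426, -0.02512298]), 'grip_force': 0.0, 'grip_width': 0.9978593019892599}
```

View pics/scene0.png

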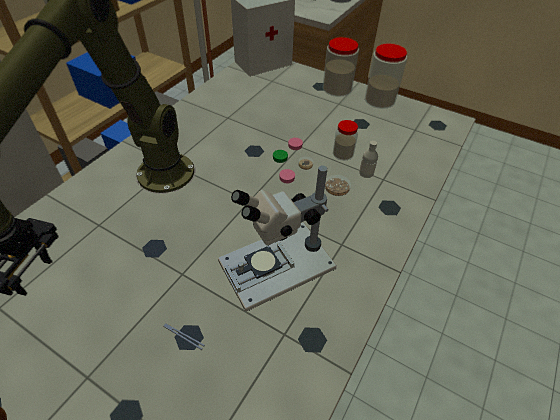

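View pics/top0.png

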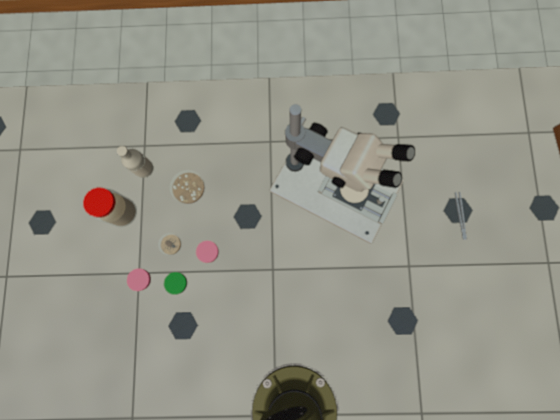

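Candidates for the dish in top view: cork-coloured (170,244), pink (207,251) and (138,280), green (175,283), and the larger seed dish (188,187). The cork one with a dark spot fits the description (clear, cork floor, beetle). I'll confirm it in an enlarged crop together with the microscope.

Run:
```python
import cv2,numpy as np
t=cv2.imread("pics/top0.png"); s=cv2.imread("pics/scene0.png")
f=lambda im,x,y,w,h,k:cv2.resize(im[y:y+h,x:x+w],None,fx=k,fy=k,interpolation=cv2.INTER_CUBIC)
a=f(t,120,220,100,75,4); b=f(s,270,130,100,75,4); c=f(t,260,100,160,150,2.5)[:300,:400]; 
cv2.imwrite("pics/c1.png",np.vstack([np.hstack([a,b]),np.hstack([f(t,265,145,133,100,3)[:300,:399],f(s,210,210,133,100,3)[:300,:399]])[:, :800]if 0 else np.hstack([a[:,:0],cv2.resize(t[145:245,265:398],(400,300),interpolation=2),cv2.resize(s[215:315,210:343],(400,300),interpolation=2)])]))
```

```text
(no output)
```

View pics/c1.png

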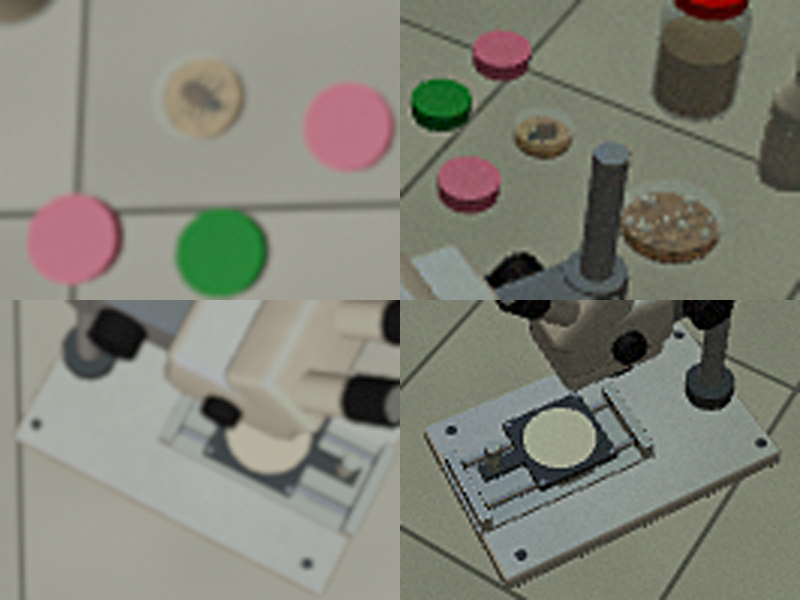

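The crop confirms it: the dish at top crop (203,97), i.e. top (171,244), scene (306,164), has a cork floor and a beetle. The scope's front faces left in scene; the disc is at scene (263,261), stage near home.

```bash
cat > h.py <<'E'
import numpy as np,cv2,json
from scipy.optimize import least_squares
from scipy.spatial.transform import Rotation as R
C={'scene':([405.06546032,275.52042693,207.45171415],0.00535123,np.array([[.8506,.397,-.3448,.9801],[.5257,-.6251,.577,-.7838],[.0135,-.672,-.7404,1.0999]])),
'top':([385.86652189,281.82846982,214.2723488],0.00893255,np.array([[-.0239,-.9823,.1858,.3173],[-.9993,.0291,.0252,-.0077],[-.0302,-.185,-.9823,1.0925]]))}
def proj(c,P):
    (f,cx,cy),k,T=C[c]; p=(np.atleast_2d(P)-T[:,3])@T[:,:3]
    return cv2.projectPoints(p.reshape(-1,1,3),np.zeros(3),np.zeros(3),np.array([[f,0,cx],[0,f,cy],[0,0,1]]),np.array([k,0,0,0,0.]))[0].reshape(-1,2)
def back(c,u,v,z):
    (f,cx,cy),k,T=C[c]; n=cv2.undistortPoints(np.array([[[u,v]]],float),np.array([[f,0,cx],[0,f,cy],[0,0,1]]),np.array([k,0,0,0,0.]))[0,0]
    d=T[:,:3]@[n[0],n[1],1]; return T[:,3]+d*(z-T[2,3])/d[2]
E
python3 - <<'E'
from h import *
import cv2
for c,u,v in(('scene',305.75,163.75),('top',170.8,244.3)):
  for z in(.0,.005,.02): print(c,z,back(c,u,v,z).round(4))
print('seed',back('top',188,187,.01).round(3),'disc scene',back('scene',263.2,261,.058).round(4))
sc=lambda a,b:(210+a*133/400,215+(b-300)/3.)
tp=lambda a,b:(265+a*133/400,145+(b-300)/3.)
obs=[('scene',sc(425,433),(-166,105,22)),('scene',sc(505,574),(-166,-105,22)),('scene',sc(779,452),(160,-105,22)),
('top',tp(17,435),(160,-105,22)),('top',tp(321,592),(-166,-105,22))]
scr=[('scene',sc(451,430),-1,1),('scene',sc(520,555),-1,-1),('scene',sc(680,334),1,1),('scene',sc(762,442),1,-1),('top',tp(36,424),1,-1),('top',tp(307,563),-1,-1)]
def loc(p,l):
    c,s=np.cos(p[2]),np.sin(p[2]); l=np.array(l)/1000; return np.array([p[0]+c*l[0]-s*l[1],p[1]+s*l[0]+c*l[1],l[2]])
def res(p):
    r=[proj(c,loc(p,l))[0]-o for c,o,l in obs]
    for c,o,i,j in scr:
        l=((-166+p[3]) if i<0 else 160-p[3], j*(105-p[3]),22); r.append(proj(c,loc(p,l))[0]-o)
    return np.concatenate(r)
s=least_squares(res,[.7,-.2,-2.,15],x_scale=[.01,.01,.01,1],loss='soft_l1')
print(s.x,np.rad2deg(s.x[2]),res(s.x).reshape(-1,2).round(1).tolist())
d=back('scene',263.2,261,.058); p=s.x; v=d[:2]-p[:2]; c_,s_=np.cos(p[2]),np.sin(p[2])
print('disc local',v@[c_,s_],v@[-s_,c_])
im=cv2.imread('pics/scene0.png'); g=cv2.cvtColor(im,cv2.COLOR_BGR2HSV)
E
```

```text
scene 0.0 [0.4455 0.3437 0.    ]
scene 0.005 [0.4479 0.3386 0.005 ]
scene 0.02 [0.4552 0.3232 0.02  ]
top 0.0 [0.4459 0.3404 0.    ]
top 0.005 [0.4453 0.3388 0.005 ]
top 0.02 [0.4435 0.334  0.02  ]
seed [0.611 0.292 0.01 ] disc scene [ 0.5805 -0.183   0.058 ]
[ 8.46607768e-01  8.04182853e-03 -1.95285761e+00  2.27343468e+02] -111.89049904749847 [[73.7, -0.0], [-0.1, -87.1], [-163.1, -1.0], [51.5, -34.5], [-153.2, -122.5], [-34.2, -11.8], [-3.1, 0.0], [-82.2, 2.5], [-54.7, 16.0], [-0.5, -122.2], [-50.7, -155.6]]
disc local 0.2765023025001192 -0.17568721727652556
```

```bash
cat > fit.py <<'E'
from h import *
sc=lambda a,b:(210+a*133/400-133,215+(b-300)/3.)
tp=lambda a,b:(265+a*133/400,145+(b-300)/3.)
obs=[('scene',sc(425,433),(-166,105,22)),('scene',sc(505,574),(-166,-105,22)),('scene',sc(779,452),(160,-105,22)),
('top',tp(17,435),(160,-105,22)),('top',tp(321,592),(-166,-105,22))]
scr=[('scene',sc(451,430),-1,1),('scene',sc(520,555),-1,-1),('scene',sc(680,334),1,1),('scene',sc(762,442),1,-1),('top',tp(36,424),1,-1),('top',tp(307,563),-1,-1)]
def loc(p,l):
    c,s=np.cos(p[2]),np.sin(p[2]); l=np.array(l)/1000; return np.array([p[0]+c*l[0]-s*l[1],p[1]+s*l[0]+c*l[1],l[2]])
def res(p):
    r=[proj(c,loc(p,l))[0]-o for c,o,l in obs]
    for c,o,i,j in scr:
        l=((-166+p[3]) if i<0 else 160-p[3], j*(105-p[3]),22); r.append(proj(c,loc(p,l))[0]-o)
    return np.concatenate(r)
for c,o,l in obs: print(c,np.round(o,1),l,back(c,*o,.022).round(3))
a=back('scene',*obs[1][1],.022);b=back('scene',*obs[2][1],.022)
s=least_squares(res,[*((a+b)[:2]/2),np.arctan2(*(b-a)[1::-1]),15],x_scale=[.01,.01,.01,1],loss='soft_l1')
p=s.x;print(p,np.rad2deg(p[2]),res(p).reshape(-1,2).round(1).tolist())
d=back('scene',263.2,261,.058); v=d[:2]-p[:2]; c_,s_=np.cos(p[2]),np.sin(p[2])
print('disc local',v@[c_,s_],v@[-s_,c_])
E
python3 fit.py
```

```text
scene [218.3 259.3] (-166, 105, 22) [ 0.441 -0.234  0.022]
scene [244.9 306.3] (-166, -105, 22) [ 0.608 -0.326  0.022]
scene [336.  265.7] (160, -105, 22) [ 0.773 -0.054  0.022]
top [270.7 190. ] (160, -105, 22) [0.591 0.05  0.022]
top [371.7 242.3] (-166, -105, 22) [ 0.433 -0.227  0.022]
[ 0.55416201 -0.05999057  1.06909841 22.98496314] 61.25482657167145 [[0.2, -24.0], [1.6, -24.0], [-2.4, -24.2], [6.1, -44.0], [7.2, -47.1], [0.6, -20.9], [-0.1, -26.3], [-4.7, -18.7], [-6.3, -23.0], [3.1, -30.3], [1.0, -34.0]]
disc local -0.09520429994897552 -0.08225860530247683
```

```bash
sed -i "s/('top',tp(17,435),(160,-105,22))/('top',tp(17,435),(160,105,22))/;s/('top',tp(321,592),(-166,-105,22))/('top',tp(321,592),(-166,105,22))/;s/('top',tp(36,424),1,-1),('top',tp(307,563),-1,-1)/('top',tp(36,424),1,1),('top',tp(307,563),-1,1)/" fit.py; python3 fit.py
```

```text
scene [218.3 259.3] (-166, 105, 22) [ 0.441 -0.234  0.022]
scene [244.9 306.3] (-166, -105, 22) [ 0.608 -0.326  0.022]
scene [336.  265.7] (160, -105, 22) [ 0.773 -0.054  0.022]
top [270.7 190. ] (160, 105, 22) [0.591 0.05  0.022]
top [371.7 242.3] (-166, 105, 22) [ 0.433 -0.227  0.022]
[ 0.60660892 -0.13312749  1.05198296 19.99964134] 60.27418351145311 [[-0.4, -3.0], [1.3, 2.1], [2.3, -1.0], [-2.7, -1.1], [-0.6, 0.1], [-0.9, 0.1], [-0.5, 0.1], [-0.9, 0.0], [-0.7, 0.2], [0.4, -0.2], [0.7, 0.1]]
disc local -0.056275628951893024 -0.002065674443272318
```

>>> send_rows --steps '[{"tz": -0.9,"turn": -1,"grip": 1},{"tz": -0.9,"turn": -1,"grip": 1},{"tz": -0.9,"turn": -1,"grip": 1},{"tz": -0.9,"turn": -1,"grip": 1},{"tz": -0.9,"turn": -1,"grip": 1},{"turn": -0.46,"grip": 1},{"grip": 1}]'

```text
validation failed for argument at $.st...
```

```bash
python3 -c "
from h import *
tell((.5,-.2,.5),(.5,.2,.5),(.27,.46,.5))"
```

```text
t 0.1 pos [ 0.1849 -0.6227  0.2356] x [ 0.959  0.285 -0.   ] y [ 0.285 -0.959 -0.002] z [-0.001  0.002 -1.   ] q [ 1.3   0.32 -0.07  1.45  0.02  1.37 -0.06] F [-0.2  0.   0.3] w 0.998 gf 0.0
-> [ 0.5 -0.2  0.5] units [ 7.04 -5.26 -4.4 ]
-> [0.5 0.2 0.5] units [ 1.9  -6.39  0.01]
-> [0.27 0.46 0.5 ] units [-2.44 -5.25  0.01]
```

>>> send_rows --steps '[{"tx": 0.0,"ty": 0.0,"tz": -0.9,"turn": -1.0,"grip": 1.0},{"tx": 0.0,"ty": 0.0,"tz": -0.9,"turn": -1.0,"grip": 1.0},{"tx": 0.0,"ty": 0.0,"tz": -0.9,"turn": -1.0,"grip": 1.0},{"tx": 0.0,"ty": 0.0,"tz": -0.9,"turn": -1.0,"grip": 1.0},{"tx": 0.0,"ty": 0.0,"tz": -0.9,"turn": -1.0,"grip": 1.0},{"tx": 0.0,"ty": 0.0,"tz": 0.0,"turn": -0.46,"grip": 1.0},{"tx": 0.0,"ty": 0.0,"tz": 0.0,"turn": 0.0,"grip": 1.0}]'

```text
time: 0.98
position: [0.1852, -0.6233, 0.5063]
tool_rot: [-2.718, -1.575, -0.0]
ft_force: [0.0, 0.1, -0.8]
grip_width: 0.995
grip_force: 0.0
```

```bash
python3 -c "
from h import *
tell((.5,-.2,.5),(.5,.2,.5),(.27,.46,.5))"
```

```text
t 0.97 pos [ 0.1852 -0.6233  0.5063] x [0.497 0.868 0.   ] y [ 0.868 -0.497 -0.   ] z [ 0.  0. -1.] q [ 1.33  0.37 -0.15  0.85  0.06  1.92  0.69] F [ 0.   0.1 -0.8] w 0.995 gf 0.0
-> [ 0.5 -0.2  0.5] units [8.73 1.05 0.11]
-> [0.5 0.2 0.5] units [ 5.78 -3.31  0.  ]
-> [0.27 0.46 0.5 ] units [ 1.85 -5.48  0.  ]
```

>>> send_rows --steps '[{"tx": 0.97,"ty": 0.12,"tz": 0.0,"turn": 0.0,"grip": 1.0},{"tx": 0.97,"ty": 0.12,"tz": 0.0,"turn": 0.0,"grip": 1.0},{"tx": 0.97,"ty": 0.12,"tz": 0.0,"turn": 0.0,"grip": 1.0},{"tx": 0.97,"ty": 0.12,"tz": 0.0,"turn": 0.0,"grip": 1.0},{"tx": 0.97,"ty": 0.12,"tz": 0.0,"turn": 0.0,"grip": 1.0},{"tx": 0.97,"ty": 0.12,"tz": 0.0,"turn": 0.0,"grip": 1.0},{"tx": 0.97,"ty": 0.12,"tz": 0.0,"turn": 0.0,"grip": 1.0},{"tx": 0.97,"ty": 0.12,"tz": 0.0,"turn": 0.0,"grip": 1.0},{"tx": 0.97,"ty": 0.12,"tz": 0.0,"turn": 0.0,"grip": 1.0}]'

```text
time: 2.1
position: [0.5019, -0.199, 0.5053]
tool_rot: [-2.718, -1.573, 0.003]
ft_force: [0.1, -0.5, 0.5]
grip_width: 0.999
grip_force: 0.0
```

>>> send_rows --steps '[{"tx": 0.82,"ty": -0.47,"tz": 0.0,"turn": 0.0,"grip": 1.0},{"tx": 0.82,"ty": -0.47,"tz": 0.0,"turn": 0.0,"grip": 1.0},{"tx": 0.82,"ty": -0.47,"tz": 0.0,"turn": 0.0,"grip": 1.0},{"tx": 0.82,"ty": -0.47,"tz": 0.0,"turn": 0.0,"grip": 1.0},{"tx": 0.82,"ty": -0.47,"tz": 0.0,"turn": 0.0,"grip": 1.0},{"tx": 0.82,"ty": -0.47,"tz": 0.0,"turn": 0.0,"grip": 1.0},{"tx": 0.82,"ty": -0.47,"tz": 0.0,"turn": 0.0,"grip": 1.0}]'

```text
time: 2.98
position: [0.5006, 0.1977, 0.5053]
tool_rot: [2.719, 1.573, -0.003]
ft_force: [0.6, 0.0, 0.6]
grip_width: 1.001
grip_force: 0.0
```

>>> send_rows --steps '[{"tx": 0.31,"ty": -0.92,"tz": 0.0,"turn": 0.0,"grip": 1.0},{"tx": 0.31,"ty": -0.92,"tz": 0.0,"turn": 0.0,"grip": 1.0},{"tx": 0.31,"ty": -0.92,"tz": 0.0,"turn": 0.0,"grip": 1.0},{"tx": 0.31,"ty": -0.92,"tz": 0.0,"turn": 0.0,"grip": 1.0},{"tx": 0.31,"ty": -0.92,"tz": 0.0,"turn": 0.0,"grip": 1.0},{"tx": 0.31,"ty": -0.92,"tz": 0.0,"turn": 0.0,"grip": 1.0},{"tx": 0.0,"ty": 0.0,"tz": -0.5,"turn": 0.0,"grip": 1.0},{"tx": 0.0,"ty": 0.0,"tz": -0.5,"turn": 0.0,"grip": 1.0},{"tx": 0.0,"ty": 0.0,"tz": -0.5,"turn": 0.0,"grip": 1.0}]'

```text
time: 4.1
position: [0.2677, 0.4626, 0.5692]
tool_rot: [2.706, 1.578, -0.022]
ft_force: [1.3, 0.5, -1.7]
grip_width: 1.006
grip_force: 0.0
```

```bash
python3 -c "
from h import *
tell()"
```

```text
t 4.1 pos [0.2677 0.4626 0.5692] x [ 0.492  0.87  -0.017] y [ 0.87  -0.492  0.001] z [-0.008 -0.015 -1.   ] q [-0.48  0.23 -0.83  0.96  0.19  2.03 -1.74] F [ 1.3  0.5 -1.7] w 1.006 gf 0.0
```

>>> send_rows --steps '[{"tx": 0.0,"ty": 0.0,"tz": -0.5,"turn": 0.0,"grip": 1.0},{"tx": 0.0,"ty": 0.0,"tz": -0.5,"turn": 0.0,"grip": 1.0},{"tx": 0.0,"ty": 0.0,"tz": -0.5,"turn": 0.0,"grip": 1.0},{"tx": 0.0,"ty": 0.0,"tz": -0.5,"turn": 0.0,"grip": 1.0}]'

```text
time: 4.6
position: [0.272, 0.4675, 0.5786]
tool_rot: [2.696, 1.559, -0.026]
ft_force: [-0.4, 0.9, -1.5]
grip_width: 0.995
grip_force: 0.0
```

```bash
python3 -c "
from h import *
tell()"
```

```text
t 4.6 pos [0.272  0.4675 0.5786] x [ 0.499  0.866 -0.028] y [ 0.867 -0.499  0.015] z [-0.001 -0.032 -0.999] q [-1.31  0.19  0.28  0.94 -0.04  2.05 -1.58] F [-0.4  0.9 -1.5] w 0.995 gf 0.0
```

>>> send_rows --steps '[{"tx": 0.6,"ty": 0.0,"tz": -0.6,"turn": 0.0,"grip": 1.0},{"tx": 0.6,"ty": 0.0,"tz": -0.6,"turn": 0.0,"grip": 1.0},{"tx": 0.6,"ty": 0.0,"tz": -0.6,"turn": 0.0,"grip": 1.0},{"tx": 0.6,"ty": 0.0,"tz": -0.6,"turn": 0.0,"grip": 1.0},{"tx": 0.6,"ty": 0.0,"tz": -0.6,"turn": 0.0,"grip": 1.0}]'

```text
time: 5.22
position: [0.332, 0.5752, 0.6305]
tool_rot: [-2.656, -1.538, -0.223]
ft_force: [0.4, -0.7, -0.4]
grip_width: 1.002
grip_force: 0.0
```

```bash
python3 -c "
from h import *
tell()"
```

```text
t 5.22 pos [0.332  0.5752 0.6305] x [0.49  0.857 0.157] y [ 0.867 -0.499  0.017] z [ 0.093  0.128 -0.987] q [-1.2   0.44  0.25  0.5  -0.11  2.05 -1.56] F [ 0.4 -0.7 -0.4] w 1.002 gf 0.0
```

>>> send_rows --steps '[{"tx": 0.5,"ty": 0.0,"tz": -0.7,"turn": 0.0,"grip": 1.0},{"tx": 0.5,"ty": 0.0,"tz": -0.7,"turn": 0.0,"grip": 1.0},{"tx": 0.5,"ty": 0.0,"tz": -0.7,"turn": 0.0,"grip": 1.0},{"tx": 0.5,"ty": 0.0,"tz": -0.7,"turn": 0.0,"grip": 1.0}]'

```text
time: 5.72
position: [0.3396, 0.5924, 0.6969]
tool_rot: [-2.568, -1.489, -0.425]
ft_force: [-0.2, 0.9, 0.8]
grip_width: 1.001
grip_force: 0.0
```

```bash
python3 -c "
from h import *
tell()"
```

```text
t 5.72 pos [0.3396 0.5924 0.6969] x [0.469 0.826 0.312] y [ 0.866 -0.499  0.018] z [ 0.171  0.262 -0.95 ] q [-1.19  0.48  0.31  0.3  -0.18  2.05 -1.56] F [-0.2  0.9  0.8] w 1.001 gf 0.0
```

>>> send_rows --steps '[{"tx": 0.2,"ty": 0.0,"tz": -0.9,"turn": 0.0,"grip": 1.0},{"tx": 0.2,"ty": 0.0,"tz": -0.9,"turn": 0.0,"grip": 1.0},{"tx": 0.2,"ty": 0.0,"tz": -0.9,"turn": 0.0,"grip": 1.0},{"tx": 0.2,"ty": 0.0,"tz": -0.9,"turn": 0.0,"grip": 1.0}]'

```text
time: 6.22
position: [0.2966, 0.5229, 0.7947]
tool_rot: [-2.478, -1.439, -0.6]
ft_force: [0.5, -0.3, -0.5]
grip_width: 1.001
grip_force: 0.0
```

```bash
python3 -c "
from h import *
tell()"
```

```text
t 6.22 pos [0.2966 0.5229 0.7947] x [0.439 0.779 0.447] y [ 0.866 -0.499  0.019] z [ 0.238  0.379 -0.894] q [-1.27  0.31  0.37  0.32 -0.16  2.05 -1.56] F [ 0.5 -0.3 -0.5] w 1.001 gf 0.0
```

>>> send_rows --steps '[{"tx": 0.2,"ty": 0.0,"tz": -0.9,"turn": 0.0,"grip": 1.0},{"tx": 0.2,"ty": 0.0,"tz": -0.9,"turn": 0.0,"grip": 1.0},{"tx": 0.2,"ty": 0.0,"tz": -0.9,"turn": 0.0,"grip": 1.0},{"tx": 0.2,"ty": 0.0,"tz": -0.9,"turn": 0.0,"grip": 1.0},{"tx": 0.2,"ty": 0.0,"tz": -0.9,"turn": 0.0,"grip": 1.0},{"tx": 0.2,"ty": 0.0,"tz": -0.9,"turn": 0.0,"grip": 1.0}]'

```text
time: 6.98
position: [0.2238, 0.4032, 0.9131]
tool_rot: [-2.327, -1.355, -0.843]
ft_force: [-1.4, 0.5, 0.6]
grip_width: 1.0
grip_force: 0.0
```

```bash
python3 -c "
from h import *
tell()"
```

```text
t 6.97 pos [0.2238 0.4032 0.9131] x [0.377 0.678 0.631] y [ 0.866 -0.5    0.02 ] z [ 0.33   0.539 -0.775] q [-1.85  0.08  0.9   0.35 -0.1   2.05 -1.57] F [-1.4  0.5  0.6] w 1.0 gf 0.0
```

```bash
python3 -c "
from h import *
z=np.array([.33,.539,-.775])
G=mic(-.132,0,.084)+.005*z
print(G, G-.12*z)
tell((.45,.1,.65),(.42,-.42,.45),G-.12*z,G)"
```

```text
[ 0.54279975 -0.245036    0.080125  ] [ 0.50319975 -0.309716    0.173125  ]
t 6.97 pos [0.2238 0.4032 0.9131] x [0.377 0.678 0.631] y [ 0.866 -0.5    0.02 ] z [ 0.33   0.539 -0.775] q [-1.85  0.08  0.9   0.35 -0.1   2.05 -1.57] F [-1.4  0.5  0.6] w 1.0 gf 0.0
-> [0.45 0.1  0.65] units [-4.77  5.7   1.92]
-> [ 0.42 -0.42  0.45] units [-8.17  3.83 -2.25]
-> [ 0.5032 -0.3097  0.1731] units [-1.15  0.19  5.02]
-> [ 0.5428 -0.245   0.0801] units [0. 0. 2.]
```

>>> send_rows --steps '[{"tx": -0.53,"ty": 0.63,"tz": 0.21,"turn": 0.0,"grip": 1.0},{"tx": -0.53,"ty": 0.63,"tz": 0.21,"turn": 0.0,"grip": 1.0},{"tx": -0.53,"ty": 0.63,"tz": 0.21,"turn": 0.0,"grip": 1.0},{"tx": -0.53,"ty": 0.63,"tz": 0.21,"turn": 0.0,"grip": 1.0},{"tx": -0.53,"ty": 0.63,"tz": 0.21,"turn": 0.0,"grip": 1.0},{"tx": -0.53,"ty": 0.63,"tz": 0.21,"turn": 0.0,"grip": 1.0},{"tx": -0.53,"ty": 0.63,"tz": 0.21,"turn": 0.0,"grip": 1.0},{"tx": -0.53,"ty": 0.63,"tz": 0.21,"turn": 0.0,"grip": 1.0},{"tx": -0.53,"ty": 0.63,"tz": 0.21,"turn": 0.0,"grip": 1.0}]'

```text
time: 8.1
position: [0.34, 0.2309, 0.771]
tool_rot: [-2.348, -1.376, -0.79]
ft_force: [0.4, 0.4, -1.0]
grip_width: 1.002
grip_force: 0.0
```

```bash
python3 -c "
from h import *
tell((.42,-.42,.45))"
```

```text
t 8.1 pos [0.34   0.2309 0.771 ] x [0.388 0.702 0.598] y [ 0.87  -0.492  0.014] z [ 0.304  0.515 -0.801] q [-0.56 -0.3   0.13  1.09 -0.32  1.79 -1.1 ] F [ 0.4  0.4 -1. ] w 1.002 gf 0.0
-> [ 0.42 -0.42  0.45] units [-10.29   6.43  -0.89]
```

>>> send_rows --steps '[{"tx": -0.7,"ty": 0.58,"tz": 0.0,"turn": 0.0,"grip": 1.0},{"tx": -0.7,"ty": 0.58,"tz": 0.0,"turn": 0.0,"grip": 1.0},{"tx": -0.7,"ty": 0.58,"tz": 0.0,"turn": 0.0,"grip": 1.0},{"tx": -0.7,"ty": 0.58,"tz": 0.0,"turn": 0.0,"grip": 1.0}]'

```text
time: 8.6
position: [0.3744, 0.1138, 0.7122]
tool_rot: [-2.359, -1.387, -0.773]
ft_force: [1.4, -0.4, -0.7]
grip_width: 0.999
grip_force: 0.0
```

```bash
python3 -c "
from h import *
tell((.42,-.42,.45))"
```

```text
t 8.6 pos [0.3744 0.1138 0.7122] x [0.39  0.712 0.584] y [ 0.871 -0.49   0.016] z [ 0.298  0.503 -0.811] q [ 0.2  -0.3  -0.04  1.24 -0.62  1.88 -0.63] F [ 1.4 -0.4 -0.7] w 0.999 gf 0.0
-> [ 0.42 -0.42  0.45] units [-8.59  4.95 -0.7 ]
```

>>> send_rows --steps '[{"tx": -0.78,"ty": 0.45,"tz": -0.06,"turn": 0.0,"grip": 1.0},{"tx": -0.78,"ty": 0.45,"tz": -0.06,"turn": 0.0,"grip": 1.0},{"tx": -0.78,"ty": 0.45,"tz": -0.06,"turn": 0.0,"grip": 1.0},{"tx": -0.78,"ty": 0.45,"tz": -0.06,"turn": 0.0,"grip": 1.0},{"tx": -0.78,"ty": 0.45,"tz": -0.06,"turn": 0.0,"grip": 1.0},{"tx": -0.78,"ty": 0.45,"tz": -0.06,"turn": 0.0,"grip": 1.0},{"tx": -0.78,"ty": 0.45,"tz": -0.06,"turn": 0.0,"grip": 1.0},{"tx": -0.78,"ty": 0.45,"tz": -0.06,"turn": 0.0,"grip": 1.0}]'

```text
time: 9.6
position: [0.4086, -0.2732, 0.5195]
tool_rot: [-2.357, -1.386, -0.773]
ft_force: [0.4, 0.2, 1.6]
grip_width: 0.999
grip_force: 0.0
```

```bash
python3 -c "
from h import *
s,M=tell((.42,-.42,.45))
z=M[:,2]; G=mic(-.132,0,.084)+.005*z
tell((.42,-.42,.35),G-.12*z,G)"
```

```text
t 9.6 pos [ 0.4086 -0.2732  0.5195] x [0.39  0.711 0.585] y [ 0.872 -0.49   0.014] z [ 0.297  0.505 -0.811] q [ 0.5   0.08  0.47  1.32 -0.65  1.97  0.28] F [0.4 0.2 1.6] w 0.999 gf 0.0
-> [ 0.42 -0.42  0.45] units [-2.34  1.35 -0.24]
t 9.6 pos [ 0.4086 -0.2732  0.5195] x [0.39  0.711 0.585] y [ 0.872 -0.49   0.014] z [ 0.297  0.505 -0.811] q [ 0.5   0.08  0.47  1.32 -0.65  1.97  0.28] F [0.4 0.2 1.6] w 0.999 gf 0.0
-> [ 0.42 -0.42  0.35] units [-3.32  1.32  1.11]
-> [ 0.507  -0.3058  0.1772] units [0.23 0.29 3.73]
-> [ 0.5426 -0.2452  0.0799] units [-0. -0.  2.]
```

>>> send_rows --steps '[{"tx": -0.83,"ty": 0.33,"tz": 0.28,"turn": 0.0,"grip": 1.0},{"tx": -0.83,"ty": 0.33,"tz": 0.28,"turn": 0.0,"grip": 1.0},{"tx": -0.83,"ty": 0.33,"tz": 0.28,"turn": 0.0,"grip": 1.0},{"tx": -0.83,"ty": 0.33,"tz": 0.28,"turn": 0.0,"grip": 1.0},{"tx": 0.06,"ty": 0.07,"tz": 0.93,"turn": 0.0,"grip": 1.0},{"tx": 0.06,"ty": 0.07,"tz": 0.93,"turn": 0.0,"grip": 1.0},{"tx": 0.06,"ty": 0.07,"tz": 0.93,"turn": 0.0,"grip": 1.0},{"tx": 0.06,"ty": 0.07,"tz": 0.93,"turn": 0.0,"grip": 1.0},{"tx": 0.0,"ty": 0.0,"tz": 0.0,"turn": 0.0,"grip": 1.0}]'

```text
time: 10.72
position: [0.507, -0.2983, 0.1746]
tool_rot: [-2.347, -1.386, -0.768]
ft_force: [-0.4, -0.7, 0.2]
grip_width: 1.005
grip_force: 0.0
```

```bash
python3 -c "
from h import *
from bench import ctrl
s,M=tell()
z=M[:,2]; G=mic(-.132,0,.084)+.005*z
tell(G)
d=ctrl.get_image('scene')['pixels'][:,:,::-1]; cv2.imwrite('pics/s1.png',cv2.resize(d[160:340,160:400],(800,600),interpolation=2))"
```

```text
t 10.72 pos [ 0.507  -0.2983  0.1746] x [0.389 0.709 0.588] y [ 0.875 -0.485  0.007] z [ 0.29   0.512 -0.809] q [ 0.47  0.38  0.44  1.68 -0.74  1.45  0.63] F [-0.4 -0.7  0.2] w 1.005 gf 0.0
t 10.72 pos [ 0.507  -0.2983  0.1746] x [0.389 0.709 0.588] y [ 0.875 -0.485  0.007] z [ 0.29   0.512 -0.809] q [ 0.47  0.38  0.44  1.68 -0.74  1.45  0.63] F [-0.4 -0.7  0.2] w 1.005 gf 0.0
-> [ 0.5426 -0.2452  0.08  ] units [-0.07  0.08  1.9 ]
```

View pics/s1.png

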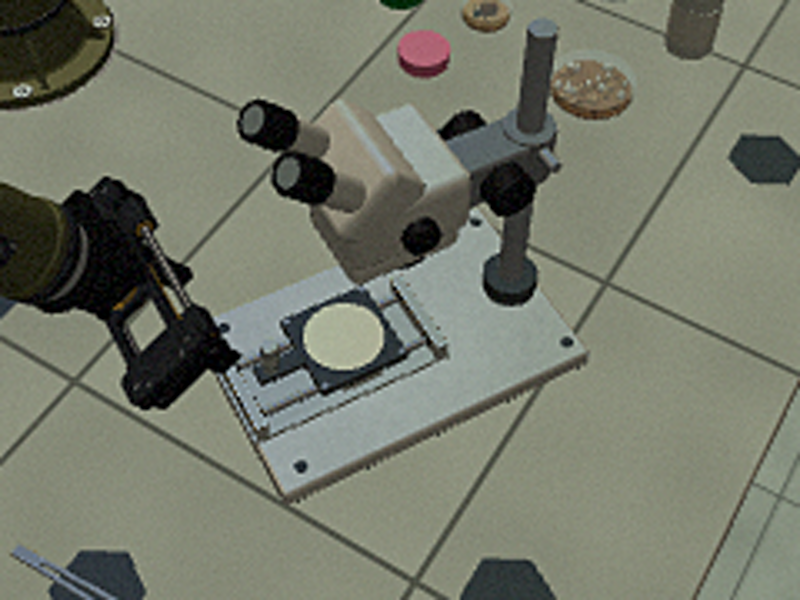

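The picture shows the leaned open gripper in front of the post (post near crop (268,360)), well clear of the head. Advancing and pinching.

>>> send_rows --steps '[{"tx": -0.03,"ty": 0.04,"tz": 0.5,"turn": 0.0,"grip": 1.0},{"tx": -0.03,"ty": 0.04,"tz": 0.5,"turn": 0.0,"grip": 1.0},{"tx": 0.0,"ty": 0.0,"tz": 0.5,"turn": 0.0,"grip": 1.0},{"tx": 0.0,"ty": 0.0,"tz": 0.4,"turn": 0.0,"grip": 1.0},{"tx": 0.0,"ty": 0.0,"tz": 0.0,"turn": 0.0,"grip": 1.0}]'

```text
time: 11.4
position: [0.5434, -0.2517, 0.0843]
tool_rot: [-2.357, -1.388, -0.772]
ft_force: [0.4, 0.3, 0.2]
grip_width: 0.996
grip_force: 0.0
```

```bash
python3 -c "
from h import *
s,M=tell()
z=M[:,2]; G=mic(-.132,0,.084)+.005*z
tell(G); print(proj('scene',[mic(-.132,0,.094),mic(-.132,0,.058)]))"
```

```text
t 11.4 pos [ 0.5434 -0.2517  0.0843] x [0.389 0.712 0.585] y [ 0.872 -0.489  0.015] z [ 0.296  0.504 -0.811] q [ 0.42  0.46  0.39  1.77 -0.82  1.26  0.67] F [0.4 0.3 0.2] w 0.996 gf 0.0
t 11.4 pos [ 0.5434 -0.2517  0.0843] x [0.389 0.712 0.585] y [ 0.872 -0.489  0.015] z [ 0.296  0.504 -0.811] q [ 0.42  0.46  0.39  1.77 -0.82  1.26  0.67] F [0.4 0.3 0.2] w 0.996 gf 0.0
-> [ 0.5426 -0.2452  0.0799] units [ 0.03 -0.06  0.11]
[[240.18501962 263.44458841]
 [240.78879013 270.18941611]]
```

>>> send_rows --steps '[{"tx": 0.03,"ty": -0.06,"tz": 0.1,"turn": 0.0,"grip": 0.3},{"tx": 0.0,"ty": 0.0,"tz": 0.0,"turn": 0.0,"grip": 0.12},{"tx": 0.0,"ty": 0.0,"tz": 0.0,"turn": 0.0,"grip": 0.12},{"tx": 0.0,"ty": 0.0,"tz": 0.0,"turn": 0.0,"grip": 0.12},{"tx": 0.0,"ty": 0.0,"tz": 0.0,"turn": 0.0,"grip": 0.12},{"tx": 0.0,"ty": 0.0,"tz": 0.0,"turn": 0.0,"grip": 0.12}]' --newtons 15

```text
time: 12.15
position: [0.5435, -0.2459, 0.0811]
tool_rot: [-2.357, -1.39, -0.774]
ft_force: [-0.8, -0.1, 0.2]
grip_width: 0.402
grip_force: 0.0
```

```bash
python3 -c "
from h import *
s,M=tell()
d=-SX*.075;print((M.T@d)/.06)"
```

```text
t 12.15 pos [ 0.5435 -0.2459  0.0811] x [0.388 0.713 0.585] y [ 0.872 -0.489  0.017] z [ 0.298  0.503 -0.811] q [ 0.41  0.46  0.39  1.79 -0.83  1.25  0.67] F [-0.8 -0.1  0.2] w 0.402 gf 0.0
[-1.01388644 -0.00998807 -0.73105029]
```

>>> send_rows --steps '[{"tx": 0.0,"ty": 0.0,"tz": 0.0,"turn": 0.0,"grip": 0.1},{"tx": 0.0,"ty": 0.0,"tz": 0.0,"turn": 0.0,"grip": 0.1},{"tx": 0.0,"ty": 0.0,"tz": 0.0,"turn": 0.0,"grip": 0.1},{"tx": 0.0,"ty": 0.0,"tz": 0.0,"turn": 0.0,"grip": 0.1}]'

```text
time: 12.65
position: [0.5413, -0.2444, 0.0809]
tool_rot: [-2.352, -1.389, -0.771]
ft_force: [-6.3, 2.0, 3.8]
grip_width: 0.175
grip_force: 15.0
```

```bash
python3 -c "
from h import *
tell()"
```

```text
t 12.65 pos [ 0.5413 -0.2444  0.0809] x [0.388 0.711 0.586] y [ 0.874 -0.487  0.012] z [ 0.294  0.507 -0.81 ] q [ 0.41  0.46  0.39  1.79 -0.82  1.25  0.67] F [-6.3  2.   3.8] w 0.175 gf 15.0
```

>>> send_rows --steps '[{"tx": -0.16,"ty": -0.04,"tz": -0.12,"turn": 0.0,"grip": 0.1},{"tx": -0.16,"ty": 0.0,"tz": -0.12,"turn": 0.0,"grip": 0.1},{"tx": -0.16,"ty": 0.0,"tz": -0.12,"turn": 0.0,"grip": 0.1},{"tx": -0.16,"ty": 0.0,"tz": -0.12,"turn": 0.0,"grip": 0.1},{"tx": -0.16,"ty": 0.0,"tz": -0.12,"turn": 0.0,"grip": 0.1},{"tx": -0.1,"ty": 0.0,"tz": -0.07,"turn": 0.0,"grip": 0.1},{"tx": -0.05,"ty": 0.0,"tz": -0.04,"turn": 0.0,"grip": 0.1},{"tx": 0.0,"ty": 0.0,"tz": 0.0,"turn": 0.0,"grip": 0.1}]'

```text
time: 13.65
position: [0.5052, -0.3076, 0.0811]
tool_rot: [-2.359, -1.389, -0.77]
ft_force: [-2.3, 0.1, -11.7]
grip_width: 0.176
grip_force: 15.1
```

```bash
cat >> h.py <<'E'
def loc():
    s,M=tell(); g=s['position']-.005*M[:,2]; v=g-[*SC,0]; f=s['ft_force']
    print('mic grasp pt',(v@SX).round(4),(v@SY).round(4),g[2].round(4),'F mic',(f@SX).round(1),(f@SY).round(1),f[2].round(1))
    return s,M
E
python3 -c "
from h import *
loc()"
```

```text
t 13.65 pos [ 0.5052 -0.3076  0.0811] x [0.39  0.713 0.583] y [ 0.872 -0.489  0.015] z [ 0.296  0.502 -0.812] q [ 0.5   0.5   0.42  1.74 -0.8   1.33  0.75] F [ -2.3   0.1 -11.7] w 0.176 gf 15.1
mic grasp pt -0.2047 0.0016 0.0852 F mic -1.1 2.1 -11.7
```

>>> send_rows --steps '[{"tx": -0.05,"ty": 0.0,"tz": -0.01,"turn": 0.0,"grip": 0.1},{"tx": -0.04,"ty": 0.0,"tz": -0.02,"turn": 0.0,"grip": 0.1},{"tx": 0.0,"ty": 0.0,"tz": 0.0,"turn": 0.0,"grip": 0.1}]'

```text
time: 14.02
position: [0.5036, -0.3105, 0.0811]
tool_rot: [-2.354, -1.39, -0.774]
ft_force: [-3.5, 3.9, -6.6]
grip_width: 0.181
grip_force: 15.1
```

```bash
python3 -c "
from h import *
loc()"
```

```text
t 14.03 pos [ 0.5036 -0.3105  0.0811] x [0.387 0.712 0.586] y [ 0.873 -0.487  0.016] z [ 0.297  0.506 -0.81 ] q [ 0.51  0.5   0.42  1.73 -0.8   1.33  0.76] F [-3.5  3.9 -6.6] w 0.181 gf 15.1
mic grasp pt -0.208 0.0016 0.0851 F mic 1.7 5.0 -6.6
```

>>> send_rows --steps '[{"tx": -0.05,"ty": -0.02,"tz": -0.03,"turn": 0.0,"grip": 0.1},{"tx": -0.05,"ty": -0.02,"tz": -0.03,"turn": 0.0,"grip": 0.1},{"tx": -0.04,"ty": 0.0,"tz": -0.02,"turn": 0.0,"grip": 0.1},{"tx": 0.0,"ty": 0.0,"tz": 0.0,"turn": 0.0,"grip": 0.1}]'

```text
time: 14.52
position: [0.5025, -0.312, 0.0811]
tool_rot: [-2.344, -1.393, -0.786]
ft_force: [9.4, 13.8, -11.1]
grip_width: 0.179
grip_force: 15.2
```

```bash
python3 -c "
from h import *
loc()"
```

```text
t 14.53 pos [ 0.5025 -0.312   0.0811] x [0.379 0.71  0.594] y [ 0.875 -0.483  0.019] z [ 0.3    0.513 -0.804] q [ 0.52  0.51  0.42  1.73 -0.81  1.34  0.77] F [  9.4  13.8 -11.1] w 0.179 gf 15.2
mic grasp pt -0.2099 0.0017 0.0851 F mic 16.7 -1.3 -11.1
```

>>> send_rows --steps '[{"tx": 0.04,"ty": 0.0,"tz": 0.03,"turn": 0.0,"grip": 0.1},{"tx": 0.0,"ty": 0.0,"tz": 0.0,"turn": 0.0,"grip": 1.0},{"tx": 0.0,"ty": 0.0,"tz": 0.0,"turn": 0.0,"grip": 1.0},{"tx": 0.0,"ty": 0.0,"tz": 0.0,"turn": 0.0,"grip": 1.0},{"tx": 0.0,"ty": 0.0,"tz": -0.5,"turn": 0.0,"grip": 1.0},{"tx": 0.0,"ty": 0.0,"tz": -0.9,"turn": 0.0,"grip": 1.0},{"tx": 0.0,"ty": 0.0,"tz": -0.9,"turn": 0.0,"grip": 1.0},{"tx": 0.0,"ty": 0.0,"tz": -0.9,"turn": 0.0,"grip": 1.0}]'

```text
time: 15.52
position: [0.4407, -0.4143, 0.2375]
tool_rot: [-2.359, -1.39, -0.775]
ft_force: [0.1, -1.1, -0.4]
grip_width: 0.892
grip_force: 0.0
```

```bash
python3 -c "
from h import *
from bench import ctrl
loc()
a=ctrl.get_image('scene')['pixels'][:,:,::-1];b=ctrl.get_image('top')['pixels'][:,:,::-1]
cv2.imwrite('pics/s2.png',a);cv2.imwrite('pics/t2.png',b)
cv2.imwrite('pics/c2.png',np.hstack([cv2.resize(a[225:325,195:295],(400,400),interpolation=2),cv2.resize(b[145:245,310:410],(400,400),interpolation=2)]))"
```

```text
t 15.53 pos [ 0.4407 -0.4143  0.2375] x [0.388 0.713 0.584] y [ 0.872 -0.49   0.019] z [ 0.3    0.502 -0.811] q [ 0.64  0.45  0.51  1.47 -0.72  1.67  0.72] F [ 0.1 -1.1 -0.4] w 0.892 gf 0.0
mic grasp pt -0.3294 0.0047 0.2415 F mic -0.9 -0.6 -0.4
```

View pics/c2.png

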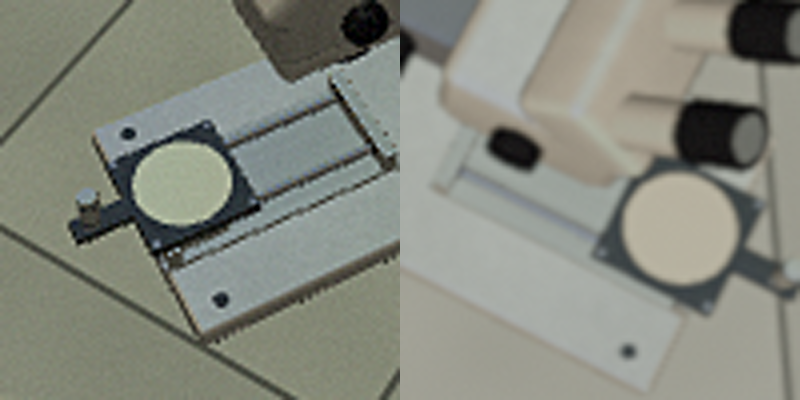

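Stage fully out; disc clear in both views: scene ≈(240.5,271), top ≈(380,202). Measure subpixel.

```bash
cat > seg.py <<'E'
from h import *
def cen(f,seed,tol):
    im=cv2.imread(f); im=cv2.medianBlur(im,3); m=np.zeros((im.shape[0]+2,im.shape[1]+2),np.uint8)
    cv2.floodFill(im,m,seed,0,(tol,)*3,(tol,)*3,4|(255<<8)|cv2.FLOODFILL_FIXED_RANGE|cv2.FLOODFILL_MASK_ONLY)
    m=m[1:-1,1:-1]; c=max(cv2.findContours(m,0,1)[0],key=cv2.contourArea); h=cv2.convexHull(c); M=cv2.moments(h)
    return M['m10']/M['m00'],M['m01']/M['m00'],np.round(cv2.minAreaRect(h)[1],1)
if __name__=='__main__':
    P=[]
    for n,f,sd in(('scene','pics/s2.png',(240,271)),('top','pics/t2.png',(380,202))):
        for tol in (30,45):
            u,v,wh=cen(f,sd,tol); w=back(n,u,v,.058); d=w-[*SC,0]; print(n,round(u,1),round(v,1),wh,w.round(4),'mic',(d@SX).round(4),(d@SY).round(4), 'proj nominal',proj(n,mic(-.13,0,.058)).round(1))
    for n,f,sd in(('scene','pics/s2.png',(303,166)),('top','pics/t2.png',(165,246)),('scene','pics/s2.png',(303,166)),):
        for tol in (30,45):
            u,v,wh=cen(f,sd,tol); print('dish',n,round(u,1),round(v,1),wh,back(n,u,v,.004).round(4))
E
python3 seg.py
```

```text
scene 240.1 270.4 [19. 24.] [ 0.5398 -0.2495  0.058 ] mic -0.1342 0.0003 proj nominal [[241.4 269.9]]
scene 240.1 270.4 [19. 24.] [ 0.5398 -0.2495  0.058 ] mic -0.1342 0.0003 proj nominal [[241.4 269.9]]
top 379.4 201.8 [26. 27.] [ 0.5398 -0.2478  0.058 ] mic -0.1327 0.0012 proj nominal [[378.7 200.9]]
top 379.5 201.6 [27. 27.] [ 0.5401 -0.248   0.058 ] mic -0.1328 0.0007 proj nominal [[378.7 200.9]]
dish scene 305.2 164.2 [12.  11.3] [0.4468 0.336  0.004 ]
dish scene 305.0 164.0 [10. 15.] [0.4455 0.3368 0.004 ]
dish top 273.2 204.5 [419. 559.] [0.5526 0.0444 0.004 ]
dish top 273.2 204.5 [419. 559.] [0.5527 0.0444 0.004 ]
dish scene 305.2 164.2 [12.  11.3] [0.4468 0.336  0.004 ]
dish scene 305.0 164.0 [10. 15.] [0.4455 0.3368 0.004 ]
```

```bash
cat >> h.py <<'E'
def tcp_for(M,c): return np.array(c)-.0113*M[:,2]+.003*M[:,0]   # contact point c -> TCP
DISH=np.array([.4462,.338,.010])
E
python3 -c "
from h import *
s,M=tell(); D=tcp_for(M,DISH)
tell((.43,-.35,.5),(.44,.15,.48),D-.12*M[:,2],D)"
```

```text
t 15.62 pos [ 0.4394 -0.4193  0.241 ] x [0.39  0.716 0.579] y [ 0.869 -0.495  0.026] z [ 0.305  0.493 -0.815] q [ 0.64  0.45  0.51  1.46 -0.72  1.67  0.72] F [ 0.4 -0.7  0.4] w 0.961 gf 0.0
t 15.62 pos [ 0.4394 -0.4193  0.241 ] x [0.39  0.716 0.579] y [ 0.869 -0.495  0.026] z [ 0.305  0.493 -0.815] q [ 0.64  0.45  0.51  1.46 -0.72  1.67  0.72] F [ 0.4 -0.7  0.4] w 0.961 gf 0.0
-> [ 0.43 -0.35  0.5 ] units [ 3.27 -0.59 -3.  ]
-> [0.44 0.15 0.48] units [ 5.84 -3.99  4.43]
-> [0.4073 0.2754 0.1187] units [-2.21 -1.67  5.77]
-> [0.4439 0.3346 0.0209] units [ 0. -0.  2.]
```

>>> send_rows --steps '[{"tx": 0.65,"ty": -0.12,"tz": -0.6,"turn": 0.0,"grip": 1.0},{"tx": 0.65,"ty": -0.12,"tz": -0.6,"turn": 0.0,"grip": 1.0},{"tx": 0.65,"ty": -0.12,"tz": -0.6,"turn": 0.0,"grip": 1.0},{"tx": 0.65,"ty": -0.12,"tz": -0.6,"turn": 0.0,"grip": 1.0},{"tx": 0.65,"ty": -0.12,"tz": -0.6,"turn": 0.0,"grip": 1.0}]'

```text
time: 16.25
position: [0.4319, -0.3461, 0.4964]
tool_rot: [-2.357, -1.39, -0.775]
ft_force: [-0.0, -1.0, -0.4]
grip_width: 1.002
grip_force: 0.0
```

>>> send_rows --steps '[{"tx": 0.65,"ty": -0.44,"tz": 0.49,"turn": 0.0,"grip": 1.0},{"tx": 0.65,"ty": -0.44,"tz": 0.49,"turn": 0.0,"grip": 1.0},{"tx": 0.65,"ty": -0.44,"tz": 0.49,"turn": 0.0,"grip": 1.0},{"tx": 0.65,"ty": -0.44,"tz": 0.49,"turn": 0.0,"grip": 1.0},{"tx": 0.65,"ty": -0.44,"tz": 0.49,"turn": 0.0,"grip": 1.0},{"tx": 0.65,"ty": -0.44,"tz": 0.49,"turn": 0.0,"grip": 1.0},{"tx": 0.65,"ty": -0.44,"tz": 0.49,"turn": 0.0,"grip": 1.0},{"tx": 0.65,"ty": -0.44,"tz": 0.49,"turn": 0.0,"grip": 1.0},{"tx": 0.65,"ty": -0.44,"tz": 0.49,"turn": 0.0,"grip": 1.0}]'

```text
time: 17.38
position: [0.4642, 0.1394, 0.4857]
tool_rot: [-2.351, -1.387, -0.749]
ft_force: [0.8, -0.4, 0.3]
grip_width: 0.999
grip_force: 0.0
```

```bash
python3 -c "
from h import *
s,M=tell(); D=tcp_for(M,DISH)
tell(D-.12*M[:,2],D)"
```

```text
t 17.38 pos [0.4642 0.1394 0.4857] x [0.394 0.713 0.579] y [ 0.876 -0.483 -0.001] z [ 0.279  0.508 -0.815] q [ 0.23 -0.3  -0.14  1.72 -0.6   1.47 -0.43] F [ 0.8 -0.4  0.3] w 0.999 gf 0.0
t 17.38 pos [0.4642 0.1394 0.4857] x [0.394 0.713 0.579] y [ 0.876 -0.483 -0.001] z [ 0.279  0.508 -0.815] q [ 0.23 -0.3  -0.14  1.72 -0.6   1.47 -0.43] F [ 0.8 -0.4  0.3] w 0.999 gf 0.0
-> [0.4108 0.2735 0.1188] units [-2.3  -1.85  5.87]
-> [0.4442 0.3344 0.0209] units [-0. -0.  2.]
```

>>> send_rows --steps '[{"tx": -0.33,"ty": -0.26,"tz": 0.8,"turn": 0.0,"grip": 1.0},{"tx": -0.33,"ty": -0.26,"tz": 0.8,"turn": 0.0,"grip": 1.0},{"tx": -0.33,"ty": -0.26,"tz": 0.8,"turn": 0.0,"grip": 1.0},{"tx": -0.33,"ty": -0.26,"tz": 0.8,"turn": 0.0,"grip": 1.0},{"tx": -0.33,"ty": -0.26,"tz": 0.8,"turn": 0.0,"grip": 1.0}]'

```text
time: 18.0
position: [0.4398, 0.2288, 0.232]
tool_rot: [-2.335, -1.399, -0.723]
ft_force: [0.7, 0.7, -0.1]
grip_width: 0.999
grip_force: 0.0
```

```bash
python3 -c "
from h import *
s,M=tell(); D=tcp_for(M,DISH)
tell(D-.12*M[:,2],D)"
```

```text
t 18.0 pos [0.4398 0.2288 0.232 ] x [0.391 0.72  0.573] y [ 0.884 -0.467 -0.017] z [ 0.256  0.513 -0.819] q [ 0.04 -0.28 -0.21  2.2  -0.68  0.94 -0.33] F [ 0.7  0.7 -0.1] w 0.999 gf 0.0
t 18.0 pos [0.4398 0.2288 0.232 ] x [0.391 0.72  0.573] y [ 0.884 -0.467 -0.017] z [ 0.256  0.513 -0.819] q [ 0.04 -0.28 -0.21  2.2  -0.68  0.94 -0.33] F [ 0.7  0.7 -0.1] w 0.999 gf 0.0
-> [0.4138 0.2728 0.1193] units [-0.72 -0.69  1.8 ]
-> [0.4445 0.3344 0.021 ] units [ 0. -0.  2.]
```

>>> send_rows --steps '[{"tx": -0.18,"ty": -0.17,"tz": 0.7,"turn": 0.0,"grip": 1.0},{"tx": -0.18,"ty": -0.17,"tz": 0.7,"turn": 0.0,"grip": 1.0},{"tx": -0.18,"ty": -0.17,"tz": 0.7,"turn": 0.0,"grip": 1.0},{"tx": -0.18,"ty": -0.18,"tz": 0.7,"turn": 0.0,"grip": 1.0},{"tx": 0.0,"ty": 0.0,"tz": 0.0,"turn": 0.0,"grip": 1.0}]'

```text
time: 18.62
position: [0.4263, 0.303, 0.0686]
tool_rot: [-2.334, -1.4, -0.711]
ft_force: [0.0, 0.6, 0.3]
grip_width: 1.0
grip_force: 0.0
```

```bash
python3 -c "
from h import *
s,M=tell(); D=tcp_for(M,DISH)
tell(D)"
```

```text
t 18.62 pos [0.4263 0.303  0.0686] x [0.394 0.722 0.569] y [ 0.885 -0.464 -0.023] z [ 0.248  0.513 -0.822] q [-0.09 -0.01 -0.33  2.35 -0.91  0.49 -0.15] F [0.  0.6 0.3] w 1.0 gf 0.0
t 18.62 pos [0.4263 0.303  0.0686] x [0.394 0.722 0.569] y [ 0.885 -0.464 -0.023] z [ 0.248  0.513 -0.822] q [-0.09 -0.01 -0.33  2.35 -0.91  0.49 -0.15] F [0.  0.6 0.3] w 1.0 gf 0.0
-> [0.4446 0.3344 0.021 ] units [0.05 0.05 1.  ]
```

>>> send_rows --steps '[{"tx": 0.05,"ty": 0.05,"tz": 0.3,"turn": 0.0,"grip": 1.0},{"tx": 0.0,"ty": 0.0,"tz": 0.3,"turn": 0.0,"grip": 1.0},{"tx": 0.0,"ty": 0.0,"tz": 0.25,"turn": 0.0,"grip": 1.0},{"tx": 0.0,"ty": 0.0,"tz": 0.1,"turn": 0.0,"grip": 1.0},{"tx": 0.0,"ty": 0.0,"tz": 0.0,"turn": 0.0,"grip": 1.0}]'

```text
time: 19.25
position: [0.4491, 0.3324, 0.0278]
tool_rot: [-2.335, -1.398, -0.724]
ft_force: [-0.5, -0.3, -0.1]
grip_width: 0.998
grip_force: 0.0
```

```bash
python3 -c "
from h import *
from bench import ctrl
s,M=tell(); D=tcp_for(M,DISH)
tell(D)
a=ctrl.get_image('scene')['pixels'][:,:,::-1];b=ctrl.get_image('top')['pixels'][:,:,::-1]
cv2.imwrite('pics/c3.png',np.hstack([cv2.resize(a[130:205,265:340],(400,400),interpolation=2),cv2.resize(b[210:285,130:205],(400,400),interpolation=2)]))"
```

```text
t 19.25 pos [0.4491 0.3324 0.0278] x [0.391 0.72  0.574] y [ 0.884 -0.468 -0.016] z [ 0.256  0.514 -0.819] q [-0.11  0.15 -0.36  2.31 -1.02  0.36 -0.03] F [-0.5 -0.3 -0.1] w 0.998 gf 0.0
t 19.25 pos [0.4491 0.3324 0.0278] x [0.391 0.72  0.574] y [ 0.884 -0.468 -0.016] z [ 0.256  0.514 -0.819] q [-0.11  0.15 -0.36  2.31 -1.02  0.36 -0.03] F [-0.5 -0.3 -0.1] w 0.998 gf 0.0
-> [0.4445 0.3344 0.021 ] units [-0.07 -0.08  0.09]
```

View pics/c3.png

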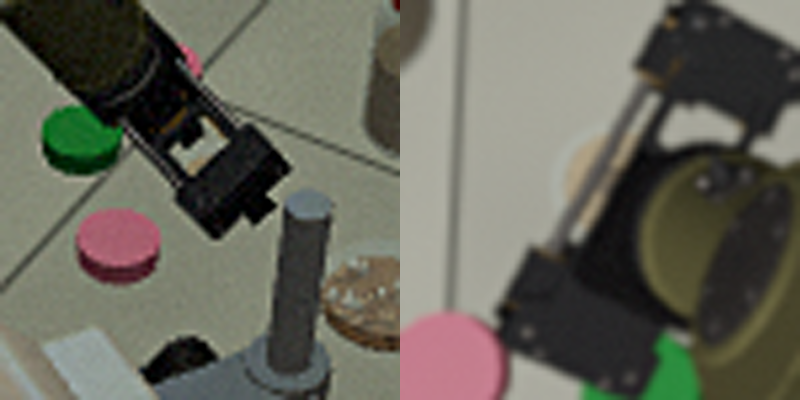

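The dish's pale cork shows between the fingers in the top view (crop ≈(600,185)), neighbours untouched. Final correction and gentle close.

>>> send_rows --steps '[{"tx": -0.07,"ty": -0.08,"tz": 0.09,"turn": 0.0,"grip": 0.8},{"tx": 0.0,"ty": 0.0,"tz": 0.0,"turn": 0.0,"grip": 0.66},{"tx": 0.0,"ty": 0.0,"tz": 0.0,"turn": 0.0,"grip": 0.66},{"tx": 0.0,"ty": 0.0,"tz": 0.0,"turn": 0.0,"grip": 0.66},{"tx": 0.0,"ty": 0.0,"tz": 0.0,"turn": 0.0,"grip": 0.66}]' --newtons 10

```text
time: 19.98
position: [0.4437, 0.3346, 0.0201]
tool_rot: [-2.335, -1.399, -0.722]
ft_force: [-0.9, -0.3, 0.1]
grip_width: 0.706
grip_force: 10.0
```

```bash
python3 -c "
from h import *
s,M=tell(); D=tcp_for(M,DISH)
tell(D)"
```

```text
t 19.98 pos [0.4437 0.3346 0.0201] x [0.391 0.72  0.573] y [ 0.884 -0.467 -0.017] z [ 0.255  0.513 -0.819] q [-0.11  0.16 -0.38  2.32 -1.06  0.34  0.  ] F [-0.9 -0.3  0.1] w 0.706 gf 10.0
t 19.98 pos [0.4437 0.3346 0.0201] x [0.391 0.72  0.573] y [ 0.884 -0.467 -0.017] z [ 0.255  0.513 -0.819] q [-0.11  0.16 -0.38  2.32 -1.06  0.34  0.  ] F [-0.9 -0.3  0.1] w 0.706 gf 10.0
-> [0.4445 0.3344 0.021 ] units [ 0.01  0.01 -0.01]
```

```bash
python3 -c "
from h import *
s,M=tell(); p=s['position']
tell(p+[0,0,.06],(.47,.22,.3),(.47,.14,.46),(.44,-.33,.48))"
```

```text
t 19.98 pos [0.4437 0.3346 0.0201] x [0.391 0.72  0.573] y [ 0.884 -0.467 -0.017] z [ 0.255  0.513 -0.819] q [-0.11  0.16 -0.38  2.32 -1.06  0.34  0.  ] F [-0.9 -0.3  0.1] w 0.706 gf 10.0
t 19.98 pos [0.4437 0.3346 0.0201] x [0.391 0.72  0.573] y [ 0.884 -0.467 -0.017] z [ 0.255  0.513 -0.819] q [-0.11  0.16 -0.38  2.32 -1.06  0.34  0.  ] F [-0.9 -0.3  0.1] w 0.706 gf 10.0
-> [0.4437 0.3346 0.0801] units [ 0.57 -0.02 -0.82]
-> [0.47 0.22 0.3 ] units [ 0.89  1.22 -3.87]
-> [0.47 0.14 0.46] units [ 0.57  0.58 -2.87]
-> [ 0.44 -0.33  0.48] units [-5.65  3.21 -4.42]
```

Lift slowly first, then travel.

>>> send_rows --steps '[{"tx": 0.14,"ty": 0.0,"tz": -0.2,"turn": 0.0,"grip": 0.66},{"tx": 0.14,"ty": 0.0,"tz": -0.2,"turn": 0.0,"grip": 0.66},{"tx": 0.14,"ty": 0.0,"tz": -0.2,"turn": 0.0,"grip": 0.66},{"tx": 0.14,"ty": 0.0,"tz": -0.2,"turn": 0.0,"grip": 0.66},{"tx": 0.13,"ty": 0.17,"tz": -0.5,"turn": 0.0,"grip": 0.66},{"tx": 0.13,"ty": 0.17,"tz": -0.5,"turn": 0.0,"grip": 0.66},{"tx": 0.13,"ty": 0.17,"tz": -0.5,"turn": 0.0,"grip": 0.66},{"tx": 0.13,"ty": 0.17,"tz": -0.5,"turn": 0.0,"grip": 0.66},{"tx": 0.13,"ty": 0.17,"tz": -0.5,"turn": 0.0,"grip": 0.66},{"tx": 0.13,"ty": 0.17,"tz": -0.5,"turn": 0.0,"grip": 0.66},{"tx": 0.13,"ty": 0.17,"tz": -0.5,"turn": 0.0,"grip": 0.66},{"tx": 0.0,"ty": 0.0,"tz": -0.3,"turn": 0.0,"grip": 0.66}]'

```text
time: 21.48
position: [0.4719, 0.2223, 0.2974]
tool_rot: [-2.336, -1.399, -0.725]
ft_force: [0.3, -0.1, 0.1]
grip_width: 0.716
grip_force: 10.0
```

```bash
python3 -c "
from h import *
tell((.47,.14,.46),(.44,-.33,.48))"
```

```text
t 21.48 pos [0.4719 0.2223 0.2974] x [0.391 0.72  0.574] y [ 0.884 -0.468 -0.015] z [ 0.257  0.513 -0.819] q [ 0.01 -0.25 -0.15  2.05 -0.62  1.05 -0.4 ] F [ 0.3 -0.1  0.1] w 0.716 gf 10.0
-> [0.47 0.14 0.46] units [ 0.56  0.57 -2.93]
-> [ 0.44 -0.33  0.48] units [-5.64  3.22 -4.42]
```

>>> send_rows --steps '[{"tx": 0.09,"ty": 0.1,"tz": -0.49,"turn": 0.0,"grip": 0.66},{"tx": 0.09,"ty": 0.1,"tz": -0.49,"turn": 0.0,"grip": 0.66},{"tx": 0.09,"ty": 0.1,"tz": -0.49,"turn": 0.0,"grip": 0.66},{"tx": 0.09,"ty": 0.1,"tz": -0.49,"turn": 0.0,"grip": 0.66},{"tx": 0.09,"ty": 0.1,"tz": -0.49,"turn": 0.0,"grip": 0.66},{"tx": 0.09,"ty": 0.1,"tz": -0.49,"turn": 0.0,"grip": 0.66}]'

```text
time: 22.22
position: [0.4702, 0.1386, 0.4587]
tool_rot: [-2.335, -1.399, -0.721]
ft_force: [-0.1, 0.9, -0.6]
grip_width: 0.709
grip_force: 10.0
```

>>> send_rows --steps '[{"tx": -0.51,"ty": 0.29,"tz": -0.4,"turn": 0.0,"grip": 0.66},{"tx": -0.51,"ty": 0.29,"tz": -0.4,"turn": 0.0,"grip": 0.66},{"tx": -0.51,"ty": 0.29,"tz": -0.4,"turn": 0.0,"grip": 0.66},{"tx": -0.51,"ty": 0.29,"tz": -0.4,"turn": 0.0,"grip": 0.66},{"tx": -0.51,"ty": 0.29,"tz": -0.4,"turn": 0.0,"grip": 0.66},{"tx": -0.51,"ty": 0.29,"tz": -0.4,"turn": 0.0,"grip": 0.66},{"tx": -0.51,"ty": 0.29,"tz": -0.4,"turn": 0.0,"grip": 0.66},{"tx": -0.51,"ty": 0.29,"tz": -0.4,"turn": 0.0,"grip": 0.66},{"tx": -0.51,"ty": 0.29,"tz": -0.4,"turn": 0.0,"grip": 0.66},{"tx": -0.51,"ty": 0.29,"tz": -0.4,"turn": 0.0,"grip": 0.66},{"tx": -0.51,"ty": 0.29,"tz": -0.4,"turn": 0.0,"grip": 0.66}]'

```text
time: 23.6
position: [0.4406, -0.3293, 0.4782]
tool_rot: [-2.335, -1.4, -0.721]
ft_force: [-0.2, -0.3, -0.7]
grip_width: 0.709
grip_force: 10.0
```

```bash
cat >> h.py <<'E'
DISC=np.array([.5399,-.2488])
def place(M,dz=0.):
    "TCP that puts the held dish on the disc; dish centre lies where it lay in the tool frame when gripped"
    M0=R.from_rotvec([-2.335,-1.399,-.722]).as_matrix()
    o=M0.T@(np.array([.4437,.3346,.0201])-[.4462,.338,0]); o[1]=0
    return np.array([*DISC,.058+dz])+M@o
E
python3 -c "
from h import *
s,M=tell(); P=place(M,.003); print(M@np.array([0,1,0]))
tell(P-.2*M[:,2],P-.06*M[:,2]+[0,0,.02],P)"
```

```text
t 23.6 pos [ 0.4406 -0.3293  0.4782] x [0.391 0.721 0.573] y [ 0.884 -0.466 -0.017] z [ 0.255  0.513 -0.82 ] q [ 0.49  0.26  0.58  1.22 -0.7   1.99  0.38] F [-0.2 -0.3 -0.7] w 0.709 gf 10.0
[ 0.88439682 -0.46641915 -0.01718859]
t 23.6 pos [ 0.4406 -0.3293  0.4782] x [0.391 0.721 0.573] y [ 0.884 -0.466 -0.017] z [ 0.255  0.513 -0.82 ] q [ 0.49  0.26  0.58  1.22 -0.7   1.99  0.38] F [-0.2 -0.3 -0.7] w 0.709 gf 10.0
-> [ 0.4873 -0.3553  0.245 ] units [-2.23  0.96  3.16]
-> [ 0.523  -0.2834  0.1503] units [ 0.19 -0.01  2.06]
-> [ 0.5383 -0.2526  0.0811] units [-0.19  0.01  1.27]
```

>>> send_rows --steps '[{"tx": -0.45,"ty": 0.19,"tz": 0.63,"turn": 0.0,"grip": 0.66},{"tx": -0.45,"ty": 0.19,"tz": 0.63,"turn": 0.0,"grip": 0.66},{"tx": -0.45,"ty": 0.19,"tz": 0.63,"turn": 0.0,"grip": 0.66},{"tx": -0.45,"ty": 0.19,"tz": 0.63,"turn": 0.0,"grip": 0.66},{"tx": -0.45,"ty": 0.19,"tz": 0.63,"turn": 0.0,"grip": 0.66},{"tx": 0.04,"ty": 0.0,"tz": 0.4,"turn": 0.0,"grip": 0.66},{"tx": 0.04,"ty": 0.0,"tz": 0.4,"turn": 0.0,"grip": 0.66},{"tx": 0.04,"ty": 0.0,"tz": 0.4,"turn": 0.0,"grip": 0.66},{"tx": 0.04,"ty": 0.0,"tz": 0.4,"turn": 0.0,"grip": 0.66},{"tx": 0.04,"ty": 0.0,"tz": 0.4,"turn": 0.0,"grip": 0.66},{"tx": 0.0,"ty": 0.0,"tz": 0.0,"turn": 0.0,"grip": 0.66}]'

```text
time: 24.98
position: [0.5217, -0.2824, 0.1521]
tool_rot: [-2.331, -1.399, -0.719]
ft_force: [0.6, 0.2, -0.4]
grip_width: 0.707
grip_force: 10.0
```

```bash
python3 -c "
from h import *
from bench import ctrl
s,M=tell(); P=place(M,.015)
tell(P,P-[0,0,.012]);loc()
a=ctrl.get_image('scene')['pixels'][:,:,::-1];b=ctrl.get_image('top')['pixels'][:,:,::-1]
cv2.imwrite('pics/c4.png',np.hstack([cv2.resize(a[205:305,185:285],(400,400),interpolation=2),cv2.resize(b[145:245,320:420],(400,400),interpolation=2)]))"
```

```text
t 24.98 pos [ 0.5217 -0.2824  0.1521] x [0.391 0.72  0.574] y [ 0.885 -0.464 -0.021] z [ 0.252  0.516 -0.819] q [ 0.39  0.43  0.49  1.67 -0.76  1.44  0.62] F [ 0.6  0.2 -0.4] w 0.707 gf 10.0
t 24.98 pos [ 0.5217 -0.2824  0.1521] x [0.391 0.72  0.574] y [ 0.885 -0.464 -0.021] z [ 0.252  0.516 -0.819] q [ 0.39  0.43  0.49  1.67 -0.76  1.44  0.62] F [ 0.6  0.2 -0.4] w 0.707 gf 10.0
-> [ 0.5383 -0.2527  0.0931] units [-0.1   0.04  1.13]
-> [ 0.5383 -0.2527  0.0811] units [-0.11  0.    0.16]
t 24.98 pos [ 0.5217 -0.2824  0.1521] x [0.391 0.72  0.574] y [ 0.885 -0.464 -0.021] z [ 0.252  0.516 -0.819] q [ 0.39  0.43  0.49  1.67 -0.76  1.44  0.62] F [ 0.6  0.2 -0.4] w 0.707 gf 10.0
mic grasp pt -0.1747 -0.0005 0.1562 F mic 0.4 -0.4 -0.4
```

View pics/c4.png

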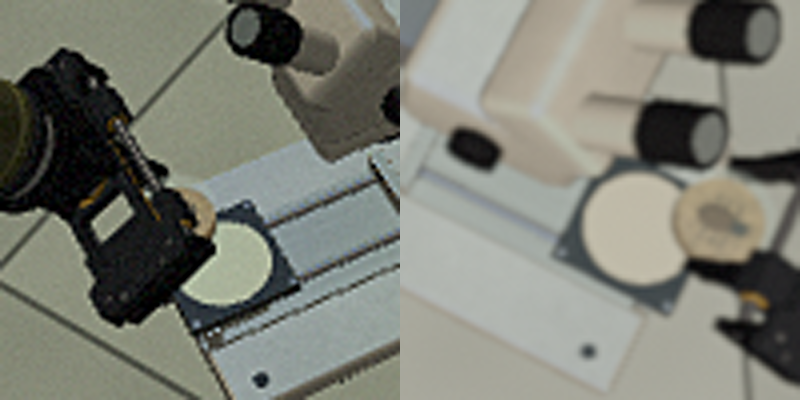

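Top view: dish with beetle held level at crop (718,222), disc at (640,228), head clear. Check predicted dish centre against this.

```bash
python3 -c "
from h import *
s,M=tell(); P=place(M,0); c=s['position']-P+[*DISC,.058]
print('pred dish',c.round(4),proj('top',[c+[0,0,.004],c+[0,0,.02]]).round(1),'vision',back('top',399.1,200.1,c[2]+.004).round(4))
b=cv2.imread('pics/c4.png')[:,400:]; cv2.imwrite('pics/_b.png',b)
from seg import cen
for t in (25,35,45): print(cen('pics/_b.png',(335,240),t))
"
```

```text
t 25.07 pos [ 0.5217 -0.2853  0.154 ] x [0.391 0.721 0.572] y [ 0.884 -0.467 -0.017] z [ 0.255  0.513 -0.82 ] q [ 0.39  0.43  0.49  1.67 -0.76  1.44  0.62] F [0.2 0.1 0.5] w 0.708 gf 10.0
pred dish [ 0.5233 -0.2814  0.1339] [[400.4 200.8]
 [402.1 199.4]] vision [ 0.5253 -0.2785  0.1379]
(281.29922091065333, 219.3297825005889, array([112.6, 213.5]))
(201.00599534809112, 200.92807587423803, array([399., 399.]))
(199.5, 199.5, array([399., 399.]))
```

```bash
python3 -c "
from h import *
s,M=tell(); P=place(M,.015)
tell(P,P-[0,0,.011])"
```

```text
t 25.07 pos [ 0.5217 -0.2853  0.154 ] x [0.391 0.721 0.572] y [ 0.884 -0.467 -0.017] z [ 0.255  0.513 -0.82 ] q [ 0.39  0.43  0.49  1.67 -0.76  1.44  0.62] F [0.2 0.1 0.5] w 0.708 gf 10.0
t 25.07 pos [ 0.5217 -0.2853  0.154 ] x [0.391 0.721 0.572] y [ 0.884 -0.467 -0.017] z [ 0.255  0.513 -0.82 ] q [ 0.39  0.43  0.49  1.67 -0.76  1.44  0.62] F [0.2 0.1 0.5] w 0.708 gf 10.0
-> [ 0.5383 -0.2526  0.0931] units [-0.08  0.01  1.18]
-> [ 0.5383 -0.2526  0.0821] units [-0.1   0.    0.15]
```

>>> send_rows --steps '[{"tx": -0.03,"ty": 0.01,"tz": 0.4,"turn": 0.0,"grip": 0.66},{"tx": -0.03,"ty": 0.0,"tz": 0.4,"turn": 0.0,"grip": 0.66},{"tx": -0.02,"ty": 0.0,"tz": 0.37,"turn": 0.0,"grip": 0.66},{"tx": 0.0,"ty": 0.0,"tz": 0.0,"turn": 0.0,"grip": 0.66},{"tx": -0.05,"ty": 0.0,"tz": 0.07,"turn": 0.0,"grip": 0.66},{"tx": -0.05,"ty": 0.0,"tz": 0.08,"turn": 0.0,"grip": 0.66},{"tx": 0.0,"ty": 0.0,"tz": 0.0,"turn": 0.0,"grip": 0.66},{"tx": 0.0,"ty": 0.0,"tz": 0.0,"turn": 0.0,"grip": 0.66}]'

```text
time: 26.08
position: [0.5383, -0.2524, 0.0828]
tool_rot: [-2.335, -1.399, -0.722]
ft_force: [0.0, -0.1, -0.7]
grip_width: 0.711
grip_force: 10.0
```

```bash
python3 -c "
from h import *
from bench import ctrl
b=ctrl.get_image('top')['pixels'][:,:,::-1]; cv2.imwrite('pics/t5.png',b)
s,M=tell(); P=place(M,0)
tell(P); c=s['position']-P+[*DISC,.058];print('pred',c.round(4),proj('top',[c+[0,0,.004]]))
cv2.imwrite('pics/c5.png',cv2.resize(b[160:235,340:415],(600,600),interpolation=2))"
```

```text
t 26.12 pos [ 0.5384 -0.2523  0.0828] x [0.391 0.72  0.573] y [ 0.884 -0.467 -0.017] z [ 0.255  0.513 -0.82 ] q [ 0.36  0.49  0.46  1.75 -0.81  1.31  0.67] F [-0.5  0.  -0.9] w 0.709 gf 10.0
t 26.12 pos [ 0.5384 -0.2523  0.0828] x [0.391 0.72  0.573] y [ 0.884 -0.467 -0.017] z [ 0.255  0.513 -0.82 ] q [ 0.36  0.49  0.46  1.75 -0.81  1.31  0.67] F [-0.5  0.  -0.9] w 0.709 gf 10.0
-> [ 0.5382 -0.2526  0.0781] units [-0.05  0.    0.06]
pred [ 0.54   -0.2485  0.0628] [[380.41085049 200.93686622]]
```

View pics/c5.png

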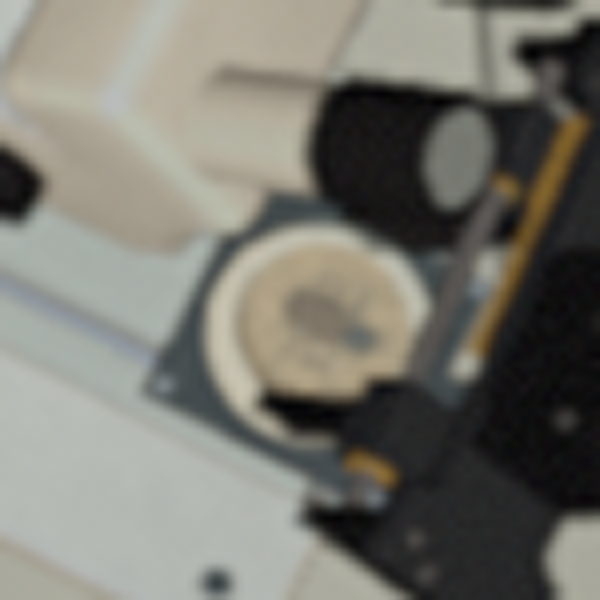

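The dish hovers over the disc with the cork at crop ≈(326,321), disc centre ≈(317,336); part of that offset is parallax from height. Work out the true offset.

```bash
python3 -c "
from h import *
import numpy as np
im=cv2.imread('pics/c5.png'); hsv=cv2.cvtColor(im,cv2.COLOR_BGR2HSV)
# radial edge: lightness rise from cork to disc on the free arc (upper-left), fit circle for cork and for disc
g=cv2.GaussianBlur(cv2.cvtColor(im,cv2.COLOR_BGR2GRAY),(9,9),2).astype(float)
A=[];B=[]
for th in np.deg2rad(np.arange(150,320,4)):
    r=np.arange(60,125); x=326+r*np.cos(th); y=325+r*np.sin(th); v=cv2.remap(g.astype(np.float32),x.astype(np.float32)[None],y.astype(np.float32)[None],1)[0]
    d=np.gradient(v); i=np.argmax(d[:45]); j=i+np.argmin(d[i:]); A.append((x[i],y[i]));B.append((x[j],y[j]))
def circ(P):
    P=np.array(P); f=lambda p:np.hypot(P[:,0]-p[0],P[:,1]-p[1])-p[2]
    s=least_squares(f,[326,325,90],loss='soft_l1',f_scale=2); return s.x,np.median(abs(f(s.x)))
for n,P,z in(('cork',A,.067),('disc',B,.058)):
    p,e=circ(P); u,v=340+(p[0]+.5)/8-.5,160+(p[1]+.5)/8-.5; print(n,p.round(1),e.round(2),back('top',u,v,z).round(4),back('top',u,v,z+.004).round(4))
"
```

```text
cork [314.6 325.4  80.7] 1.61 [ 0.5421 -0.2445  0.067 ] [ 0.5412 -0.2436  0.071 ]
disc [317.1 336.3 113. ] 1.54 [ 0.5402 -0.2472  0.058 ] [ 0.5394 -0.2463  0.062 ]
```

>>> send_rows --steps '[{"tx": -0.06,"ty": 0.0,"tz": 0.01,"turn": 0.0,"grip": 0.66},{"tx": -0.02,"ty": 0.0,"tz": 0.03,"turn": 0.0,"grip": 0.66},{"tx": 0.0,"ty": 0.0,"tz": 0.0,"turn": 0.0,"grip": 0.66},{"tx": 0.0,"ty": 0.0,"tz": 0.0,"turn": 0.0,"grip": 0.66}]'

```text
time: 26.62
position: [0.537, -0.2546, 0.0781]
tool_rot: [-2.335, -1.399, -0.722]
ft_force: [-1.0, -1.5, 2.0]
grip_width: 0.706
grip_force: 10.0
```

```bash
python3 -c "
from h import *
loc()"
```

```text
t 26.62 pos [ 0.537  -0.2546  0.0781] x [0.391 0.72  0.573] y [ 0.884 -0.467 -0.017] z [ 0.255  0.513 -0.82 ] q [ 0.37  0.49  0.45  1.75 -0.82  1.31  0.68] F [-1.  -1.5  2. ] w 0.706 gf 10.0
mic grasp pt -0.1429 0.0001 0.0822 F mic -1.8 0.1 2.0
```

Contact felt at the expected height (TCP z 0.0781, about 2.5 N). Release and retreat along the tool axis.

>>> send_rows --steps '[{"tx": 0.0,"ty": 0.0,"tz": 0.0,"turn": 0.0,"grip": 0.8},{"tx": 0.0,"ty": 0.0,"tz": 0.0,"turn": 0.0,"grip": 1.0},{"tx": 0.0,"ty": 0.0,"tz": 0.0,"turn": 0.0,"grip": 1.0},{"tx": 0.0,"ty": 0.0,"tz": 0.0,"turn": 0.0,"grip": 1.0},{"tx": 0.0,"ty": 0.0,"tz": -0.2,"turn": 0.0,"grip": 1.0},{"tx": 0.0,"ty": 0.0,"tz": -0.5,"turn": 0.0,"grip": 1.0},{"tx": 0.0,"ty": 0.0,"tz": -0.7,"turn": 0.0,"grip": 1.0},{"tx": 0.0,"ty": 0.0,"tz": -0.8,"turn": 0.0,"grip": 1.0},{"tx": -0.3,"ty": 0.0,"tz": -0.8,"turn": 0.0,"grip": 1.0},{"tx": -0.5,"ty": 0.0,"tz": -0.4,"turn": 0.0,"grip": 1.0}]'

```text
time: 27.88
position: [0.4659, -0.3963, 0.2214]
tool_rot: [-2.338, -1.403, -0.725]
ft_force: [0.2, -0.9, -0.8]
grip_width: 0.999
grip_force: 0.0
```

```bash
python3 -c "
from h import *
from bench import ctrl
b=ctrl.get_image('top')['pixels'][:,:,::-1]; a=ctrl.get_image('scene')['pixels'][:,:,::-1]
cv2.imwrite('pics/c6.png',np.hstack([cv2.resize(a[230:305,205:280],(400,400),interpolation=2),cv2.resize(b[160:235,340:415],(400,400),interpolation=2)]))
s,M=loc(); z=M[:,2]; G=mic(-.2095,.0016,.084)+.005*z
tell(G-.1*z,G)"
```

```text
t 27.98 pos [ 0.4625 -0.3994  0.2185] x [0.398 0.72  0.568] y [ 0.88  -0.474 -0.016] z [ 0.258  0.507 -0.823] q [ 0.56  0.49  0.56  1.47 -0.73  1.66  0.7 ] F [-0.5 -0.   0.2] w 0.999 gf 0.0
mic grasp pt -0.3055 -0.007 0.2226 F mic -0.3 0.4 0.2
t 27.98 pos [ 0.4625 -0.3994  0.2185] x [0.398 0.72  0.568] y [ 0.88  -0.474 -0.016] z [ 0.258  0.507 -0.823] q [ 0.56  0.49  0.56  1.47 -0.73  1.66  0.7 ] F [-0.5 -0.   0.2] w 0.999 gf 0.0
-> [ 0.4768 -0.3624  0.1621] units [ 0.01 -0.07  1.15]
-> [ 0.5026 -0.3117  0.0799] units [-0.   -0.    1.67]
```

View pics/c6.png

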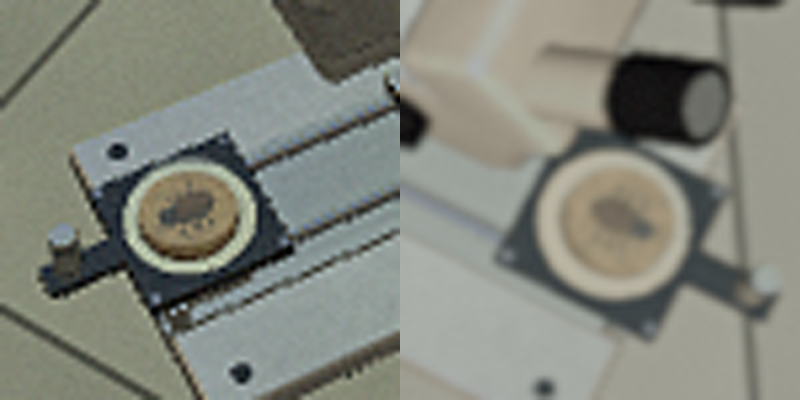

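The dish sits upright and concentric on the disc in both views (scene crop (190,215), top crop (615,222)). Now the post again.

>>> send_rows --steps '[{"tx": 0.01,"ty": -0.07,"tz": 0.5,"turn": 0.0,"grip": 1.0},{"tx": 0.0,"ty": 0.0,"tz": 0.65,"turn": 0.0,"grip": 1.0},{"tx": 0.0,"ty": 0.0,"tz": 0.5,"turn": 0.0,"grip": 1.0},{"tx": 0.0,"ty": 0.0,"tz": 0.5,"turn": 0.0,"grip": 1.0},{"tx": 0.0,"ty": 0.0,"tz": 0.4,"turn": 0.0,"grip": 0.8},{"tx": 0.0,"ty": 0.0,"tz": 0.2,"turn": 0.0,"grip": 0.6},{"tx": 0.0,"ty": 0.0,"tz": 0.0,"turn": 0.0,"grip": 0.4},{"tx": 0.0,"ty": 0.0,"tz": 0.0,"turn": 0.0,"grip": 0.4},{"tx": 0.0,"ty": 0.0,"tz": 0.0,"turn": 0.0,"grip": 0.4}]'

```text
time: 29.1
position: [0.5049, -0.3076, 0.0836]
tool_rot: [-2.337, -1.399, -0.723]
ft_force: [-0.8, -0.2, -1.1]
grip_width: 0.518
grip_force: 0.0
```

```bash
python3 -c "
from h import *
s,M=loc(); z=M[:,2]; G=mic(-.2095,.0016,.084)+.005*z
tell(G)"
```

```text
t 29.1 pos [ 0.5049 -0.3076  0.0836] x [0.391 0.721 0.572] y [ 0.884 -0.468 -0.016] z [ 0.256  0.512 -0.82 ] q [ 0.45  0.52  0.49  1.7  -0.8   1.38  0.75] F [-0.8 -0.2 -1.1] w 0.518 gf 0.0
mic grasp pt -0.2049 0.0017 0.0877 F mic -0.6 0.6 -1.1
t 29.1 pos [ 0.5049 -0.3076  0.0836] x [0.391 0.721 0.572] y [ 0.884 -0.468 -0.016] z [ 0.256  0.512 -0.82 ] q [ 0.45  0.52  0.49  1.7  -0.8   1.38  0.75] F [-0.8 -0.2 -1.1] w 0.518 gf 0.0
-> [ 0.5026 -0.3117  0.0799] units [-0.1  -0.    0.01]
```

>>> send_rows --steps '[{"tx": -0.1,"ty": 0.0,"tz": 0.01,"turn": 0.0,"grip": 0.3},{"tx": 0.0,"ty": 0.0,"tz": 0.0,"turn": 0.0,"grip": 0.1},{"tx": 0.0,"ty": 0.0,"tz": 0.0,"turn": 0.0,"grip": 0.1},{"tx": 0.0,"ty": 0.0,"tz": 0.0,"turn": 0.0,"grip": 0.1},{"tx": 0.0,"ty": 0.0,"tz": 0.0,"turn": 0.0,"grip": 0.1},{"tx": 0.0,"ty": 0.0,"tz": 0.0,"turn": 0.0,"grip": 0.1},{"tx": 0.0,"ty": 0.0,"tz": 0.0,"turn": 0.0,"grip": 0.1}]' --newtons 15

```text
time: 29.98
position: [0.5031, -0.3111, 0.0787]
tool_rot: [-2.336, -1.4, -0.722]
ft_force: [3.7, -2.8, -3.4]
grip_width: 0.181
grip_force: 15.0
```

```bash
python3 -c "
from h import *
s,M=loc(); print((M.T@SX)*.01/.06, M.T@SX*.13/.06)"
```

```text
t 29.98 pos [ 0.5031 -0.3111  0.0787] x [0.391 0.721 0.572] y [ 0.884 -0.467 -0.016] z [ 0.256  0.512 -0.82 ] q [ 0.45  0.53  0.49  1.7  -0.8   1.37  0.76] F [ 3.7 -2.8 -3.4] w 0.181 gf 15.0
mic grasp pt -0.2088 0.0015 0.0828 F mic -0.6 -4.6 -3.4
[0.13666435 0.00539829 0.09524438] [1.77663653 0.07017782 1.23817695]
```

>>> send_rows --steps '[{"tx": 0.041,"ty": 0.02,"tz": 0.029,"turn": 0.0,"grip": 0.1},{"tx": 0.082,"ty": 0.003,"tz": 0.057,"turn": 0.0,"grip": 0.1},{"tx": 0.109,"ty": 0.004,"tz": 0.076,"turn": 0.0,"grip": 0.1},{"tx": 0.109,"ty": 0.004,"tz": 0.076,"turn": 0.0,"grip": 0.1},{"tx": 0.109,"ty": 0.004,"tz": 0.076,"turn": 0.0,"grip": 0.1},{"tx": 0.109,"ty": 0.004,"tz": 0.076,"turn": 0.0,"grip": 0.1},{"tx": 0.109,"ty": 0.004,"tz": 0.076,"turn": 0.0,"grip": 0.1},{"tx": 0.082,"ty": 0.003,"tz": 0.057,"turn": 0.0,"grip": 0.1},{"tx": 0.041,"ty": 0.002,"tz": 0.029,"turn": 0.0,"grip": 0.1}]'

```text
time: 31.1
position: [0.5323, -0.26, 0.0787]
tool_rot: [-2.334, -1.4, -0.722]
ft_force: [-0.9, -2.8, -1.8]
grip_width: 0.178
grip_force: 14.9
```

```bash
python3 -c "
from h import *
s,M=loc(); print((M.T@SX)*.01/.06)"
```

```text
t 31.1 pos [ 0.5323 -0.26    0.0787] x [0.391 0.72  0.573] y [ 0.885 -0.466 -0.018] z [ 0.254  0.514 -0.819] q [ 0.37  0.49  0.46  1.75 -0.81  1.31  0.69] F [-0.9 -2.8 -1.8] w 0.178 gf 14.9
mic grasp pt -0.1499 0.0014 0.0828 F mic -2.9 -0.6 -1.8
[0.13654955 0.00564167 0.09539481]
```

>>> send_rows --steps '[{"tx": 0.055,"ty": 0.002,"tz": 0.038,"turn": 0.0,"grip": 0.1},{"tx": 0.082,"ty": 0.003,"tz": 0.057,"turn": 0.0,"grip": 0.1},{"tx": 0.109,"ty": 0.004,"tz": 0.076,"turn": 0.0,"grip": 0.1},{"tx": 0.109,"ty": 0.004,"tz": 0.076,"turn": 0.0,"grip": 0.1},{"tx": 0.109,"ty": 0.004,"tz": 0.076,"turn": 0.0,"grip": 0.1},{"tx": 0.109,"ty": 0.004,"tz": 0.076,"turn": 0.0,"grip": 0.1},{"tx": 0.109,"ty": 0.004,"tz": 0.076,"turn": 0.0,"grip": 0.1},{"tx": 0.082,"ty": 0.003,"tz": 0.057,"turn": 0.0,"grip": 0.1},{"tx": 0.055,"ty": 0.002,"tz": 0.038,"turn": 0.0,"grip": 0.1}]'

```text
time: 32.22
position: [0.5619, -0.2081, 0.0787]
tool_rot: [-2.335, -1.399, -0.722]
ft_force: [-0.6, -2.0, -2.4]
grip_width: 0.18
grip_force: 14.9
```

```bash
python3 -c "
from h import *
s,M=loc(); print((M.T@SX)*.01/.06)"
```

```text
t 32.23 pos [ 0.5619 -0.2081  0.0787] x [0.391 0.72  0.573] y [ 0.884 -0.466 -0.017] z [ 0.255  0.513 -0.82 ] q [ 0.3   0.47  0.43  1.78 -0.83  1.25  0.62] F [-0.6 -2.  -2.4] w 0.18 gf 14.9
mic grasp pt -0.0902 0.0014 0.0828 F mic -2.0 -0.5 -2.4
[0.1365889  0.00557121 0.09534261]
```

>>> send_rows --steps '[{"tx": 0.041,"ty": 0.002,"tz": 0.029,"turn": 0.0,"grip": 0.1},{"tx": 0.041,"ty": 0.002,"tz": 0.029,"turn": 0.0,"grip": 0.1},{"tx": 0.041,"ty": 0.002,"tz": 0.029,"turn": 0.0,"grip": 0.1},{"tx": 0.027,"ty": 0.001,"tz": 0.019,"turn": 0.0,"grip": 0.1},{"tx": 0.027,"ty": 0.001,"tz": 0.019,"turn": 0.0,"grip": 0.1},{"tx": 0.0,"ty": 0.0,"tz": 0.0,"turn": 0.0,"grip": 0.1}]'

```text
time: 32.98
position: [0.5675, -0.1983, 0.0787]
tool_rot: [-2.336, -1.399, -0.72]
ft_force: [-2.7, -5.2, -2.3]
grip_width: 0.175
grip_force: 14.9
```

```bash
python3 -c "
from h import *
s,M=loc()"
```

```text
t 32.98 pos [ 0.5675 -0.1983  0.0787] x [0.392 0.721 0.572] y [ 0.884 -0.467 -0.017] z [ 0.255  0.512 -0.82 ] q [ 0.28  0.46  0.43  1.79 -0.84  1.24  0.6 ] F [-2.7 -5.2 -2.3] w 0.175 gf 14.9
mic grasp pt -0.0789 0.0014 0.0828 F mic -5.8 -0.2 -2.3
```

>>> send_rows --steps '[{"tx": 0.02,"ty": 0.0,"tz": 0.014,"turn": 0.0,"grip": 0.1},{"tx": 0.02,"ty": 0.0,"tz": 0.014,"turn": 0.0,"grip": 0.1},{"tx": 0.0,"ty": 0.0,"tz": 0.0,"turn": 0.0,"grip": 0.1}]'

```text
time: 33.35
position: [0.5676, -0.1983, 0.0787]
tool_rot: [-2.34, -1.398, -0.718]
ft_force: [-7.4, -7.9, 0.1]
grip_width: 0.176
grip_force: 14.9
```

```bash
python3 -c "
from h import *
s,M=loc()"
```

```text
t 33.35 pos [ 0.5676 -0.1983  0.0787] x [0.394 0.721 0.569] y [ 0.883 -0.469 -0.017] z [ 0.255  0.509 -0.822] q [ 0.28  0.46  0.43  1.79 -0.83  1.24  0.6 ] F [-7.4 -7.9  0.1] w 0.176 gf 14.9
mic grasp pt -0.0788 0.0014 0.0828 F mic -10.5 2.6 0.1
```

Against the rear stop (force up to 10 N with no motion, 130 mm of travel). Release and back out along the tool axis.

>>> send_rows --steps '[{"tx": 0.0,"ty": 0.0,"tz": 0.0,"turn": 0.0,"grip": 0.6},{"tx": 0.0,"ty": 0.0,"tz": 0.0,"turn": 0.0,"grip": 0.8},{"tx": 0.0,"ty": 0.0,"tz": 0.0,"turn": 0.0,"grip": 0.8},{"tx": 0.0,"ty": 0.0,"tz": 0.0,"turn": 0.0,"grip": 0.8},{"tx": 0.0,"ty": 0.0,"tz": -0.4,"turn": 0.0,"grip": 0.8},{"tx": 0.0,"ty": 0.0,"tz": -0.6,"turn": 0.0,"grip": 0.8},{"tx": 0.0,"ty": 0.0,"tz": -0.8,"turn": 0.0,"grip": 0.8},{"tx": -0.2,"ty": 0.0,"tz": -0.8,"turn": 0.0,"grip": 0.8},{"tx": -0.4,"ty": 0.0,"tz": -0.6,"turn": 0.0,"grip": 0.8},{"tx": -0.4,"ty": 0.0,"tz": -0.5,"turn": 0.0,"grip": 0.8},{"tx": 0.0,"ty": 0.0,"tz": 0.0,"turn": 0.0,"grip": 0.8},{"tx": 0.0,"ty": 0.0,"tz": 0.0,"turn": 0.0,"grip": 0.8}]'

```text
time: 34.85
position: [0.49, -0.3509, 0.2261]
tool_rot: [-2.333, -1.399, -0.723]
ft_force: [0.5, 0.2, -0.4]
grip_width: 0.8
grip_force: 0.0
```

```bash
python3 -c "
from h import *
from bench import ctrl
a=ctrl.get_image('scene')['pixels'][:,:,::-1]
cv2.imwrite('pics/c7.png',cv2.resize(a[120:330,160:440],(800,600),interpolation=2))
loc()"
```

```text
t 34.9 pos [ 0.4903 -0.3502  0.226 ] x [0.39  0.72  0.574] y [ 0.885 -0.465 -0.018] z [ 0.254  0.515 -0.819] q [ 0.48  0.43  0.54  1.52 -0.73  1.62  0.63] F [-0.3 -0.2  0.1] w 0.798 gf 0.0
mic grasp pt -0.2491 -0.0068 0.2301 F mic -0.3 0.1 0.1
```

View pics/c7.png

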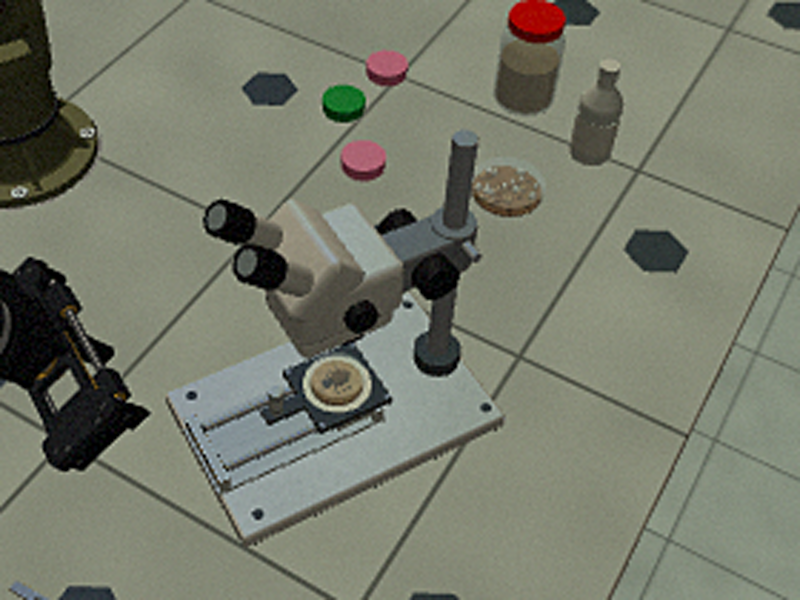

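The stage is fully home with the dish concentric on the disc (crop (337,383)), bystanders are in place, and the robot is clear.

```bash
python3 -c "
from bench import ctrl
print(ctrl.close_job())"
```

```text
the job is handed in; nothing more can be done
None
```

The job is handed in: I pulled the stage out to its front stop, set the beetle dish upright and centred on the disc, then pushed the stage home against its rear stop and let go; the final scene view shows the head clear and the other things in place.

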